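# Seat the taper-shank arbor in the bench drill's socket and tap it home

## Task

Take the steel arbor from its black stand, set its tapered shank upright in the mouth of the taper socket, only lightly entered (collar still about 15 mm above the nose), and let go. Then take the brass tamper and, with its white face, tap or press the arbor down until it comes up hard at the end of its taper and hold it there for half a second at about 25 N to lock it; how deep that is must be felt, and the tamper must never load the arbor with more than 40 N. Finally stand the tamper upright on the bench again, leaving the arbor seated and the things around undisturbed.

Things in the scene. Friction and masses are not known exactly. Their poses are not given: they have to be found in the camera images.
- arbor_collar (a point): Arbor: loose steel part, 95 mm tall, about 180 g, standing shank-down in its black stand. From below: tapered shank 45 mm long (13 mm across at the tip, 21 mm at the top), collar 34 mm across and 8 mm thick, dark round body 26 mm across, 42 mm tall, flat top. This point: on its axis at the collar's underside, 45 mm above the tip, 50 mm below the flat top; z up along the axis.
- arbor_center (a point): Point on the arbor's axis half-way up its 26 mm body, 21 mm above the collar's top face and 21 mm below the flat top, 29 mm above point arbor_collar: the place to grip it; z up along the axis.
- socket_nose (a point): Taper socket: fixed upright grey housing on a round 80 mm flange, with a bright steel nose ring 48 mm across whose top face is 55 mm above the bench and an open bore 25 mm wide. This point is the centre of the bore's mouth at the nose's top face; z up along the bore.
- socket: The same socket, origin at the centre of its underside. Four sprung jaws in the bore grip the shank by friction from where the collar is 20 mm above the nose; let go there, the arbor sinks about 3 mm and stands by itself. Pushed on, it meets 0 to 15 N, rising evenly, up to a hard end somewhere 2 to 12 mm short of the nose: differs each time, cannot be seen. It stays where it was pushed.
- stand_top (a point): The arbor's stand: fixed black round plastic cup, 62 mm across (72 mm at the foot), 50 mm tall, with a 25 mm hole. This point is the centre of its top face, on which the arbor's collar rests at the start; lift the arbor straight up, 50 mm or more, to clear it.
- tamper_center (a point): Tamper: loose round brass slug standing upright on the bench, 32 mm across, 90 mm tall, about 300 g, with a white plastic striking face, 28 mm across and 16 mm tall, at its lower end. This point is its centre, half-way up (45 mm above the face); z up along the axis.
- flux_bottle: Bystander: amber dropper bottle with black top, 34 mm across, 96 mm tall, origin at its underside.
- kapton_tape: Bystander: roll of amber film tape lying flat, 62 mm across, 12 mm tall, origin at its underside.
- label_tape: Bystander: roll of white tape lying flat, 52 mm across, 18 mm tall, origin at its underside.

How it is judged (in metres and radians):
On the way, in this order (a step that is already met when the one before it is completed fails the run):
1. the arbor stands released in the socket, only lightly entered (collar 10 to 22 mm above the nose) (horizontal distance between arbor_collar and socket_nose below 0.004 m and angle between arbor_collar's own z axis and vertical below 0.08 rad and z of arbor_collar in the frame of socket_nose between 0.01 and 0.022 m and contact force between the fingers and arbor below 0.2 N), for 0.2 s.
2. the tamper presses the arbor hard against the end of its taper (more than 18 N, collar less than 12.8 mm above the nose) (horizontal distance between arbor_collar and socket_nose below 0.004 m and angle between arbor_collar's own z axis and vertical below 0.08 rad and z of arbor_collar in the frame of socket_nose below 0.0128 m and contact force between tamper and arbor above 18 N), for 0.15 s.
At the end, for the whole second after the job is handed in: The arbor stands upright in the socket (within 4 mm of the axis and 0.08 rad) with its collar less than 12.8 mm above the nose, and the tamper stands upright on the bench (within 0.1 rad, its centre 41 to 49 mm above the bench); both released and at rest (horizontal distance between arbor_collar and socket_nose below 0.004 m and angle between arbor_collar's own z axis and vertical below 0.08 rad and z of arbor_collar in the frame of socket_nose below 0.0128 m and angle between tamper_center's own z axis and vertical below 0.1 rad and height (world z) of tamper_center between 0.041 and 0.049 m and linear speed of each of arbor, tamper below 0.02 m/s); the robot touches nothing.
It fails at once if the tamper loads the arbor with more than 40 N (contact force between tamper and arbor above 40 N).
It fails at once if a bystander (dropper bottle, either tape roll) is displaced by more than 25 mm (distance of any of flux_bottle, kapton_tape, label_tape from where it was at the start of the episode above 0.025 m).
It fails at once if the dropper bottle is tipped (angle between flux_bottle's own z axis and vertical above 0.4 rad).
It also fails if it takes over 69 s, if anything falls off the work surface, if the arm or the gripper's body presses on something with over 40 N, if the wrist force passes 120 N, or if a joint passes its speed limit or range.

## Robot

A 6-joint arm with a two-finger parallel gripper is mounted at the origin on a cart in front of the work surface, level with it; the furniture and walls round the work are solid. World frame = base frame: x ahead of the robot, y to its left, z up, the work surface at z = 0. Lengths are in m, angles in degrees, forces in N, time in s.
With the tool pointing down it reaches from about 0.35 to 0.8 m from the base axis. Payload 7.3 kg.
Tool frame: the origin (TCP) lies between the finger pads; the fingertips stand 22 mm ahead of it and the grasp point (between the pads) lies 3 mm ahead of it; z points along the fingers, x is the direction in which the jaws open and shut, and the axes are right-handed (so a half turn about z gives the same grasp; the last joint's range is limited). The gripper opens to 85 mm and grips with 20 to 120 N. Pads are 22 mm wide; open, the fingers measure 114 mm over their backs; the gripper's body (76 mm by 85 mm) begins 54 mm behind the grasp point. The pads swing forward as they close: fully open they stand 13 mm farther back than shut.
Start: joints at [61.364, 19.595, 87.324, -0, 73.075, -8.365], TCP at [0.182, 0.493, 0.226] pointing down, gripper open.
Joint ranges: [-145.02, 145.02], [-44.19, 115.74], [2.07, 154.8], [-57.11, 237.11], [16.16, 152.29], [-177.93, 177.93]. Speed limits (degrees/s): [147.25, 147.25, 180, 180, 180, 180].

## Interface

Orientations are given as [roll, pitch, yaw] about the fixed x, y, z axes, in that order (R = Rz(yaw) Ry(pitch) Rx(roll)).
In Python, from cell import * gives the robot as it stands. The module is installed in compiled form; this text tells all that it offers.
- The arm moves only by the tool send_rows, never from a script. Its argument "commands" is a list of rows, each a list of 3 entries, a list of its own where there are three numbers: the shift along the tool's x, y, z in m, then the turn, a rotation vector about the tool's x, y, z in rad, then the opening in per cent of the stroke, from 0 (shut) to 100 (fully open). A call has 1 to 5 rows; each row is the pose to reach, as a shift and turn from the pose commanded when the call began, along the tool's axes at that moment; what a row does not reach only later rows make up. A row lasts 1/10 s, in which the tool goes at most 50 mm and 8.59 degrees, less where a joint would pass 70% of its speed; a pose out of reach is approached as far as the arm can. A call with a gripper value outside its range is refused whole. The fingers move at their own pace and stop on an object; the grip force is fixed at half the most. Time passes only in rows, so rows that repeat a pose let the fingers close. It gives the time, the measured TCP pose, the force and the opening at its end, in the units of the state.
- observe(): the state, without advancing time (a new reading comes with each control period).
- get_image(name): name is "side" or "top"; returns the picture (480x640x3 uint8, red, green, blue); there is no depth.
- get_calibration(name): a dict with "intrinsics" (3x3 intrinsics, pixels), "k1" (the pictures are not rectified: a ray, as slopes to the right and down, at radius r is drawn at 1 + k1 r^2 times it, then the intrinsics apply), "eye" and "rotation" of the camera in the world. Camera axes: x right, y down, z forward; pixel columns grow to the right and rows downward; lengths in m; the calibration is good to about 2 mm. A picture is of the moment at which its call begins. get_calibration takes no time and is no camera call.
- job_done(): hands the job in, once; it reports no verdict.
The state is a dict: "t": time; "joint_positions": joint angles; "dq": joint speeds; "joint_efforts": joint torques, N m; "tool_pos": TCP position; "orientation": TCP orientation; "ft_force": force on the tool from outside, world axes, zero at the start; "wrist_torque": the same for the moment, N m; "gripper_width": opening from 0.0 (shut) to 1.0 (fully open).
Only numpy, scipy, OpenCV 4.12 (cv2) and the standard library are available. Lean on these libraries where they do the work, as an engineer would, in place of code of your own. Each camera call takes 0.05 s, during which the arm holds its last target.

## Working session

There is one attempt and no reset: what is moved stays moved. The work goes in short steps, Python scripts to look and compute and a tool call to move; the robot and the scene stay as the last step left them, time stands still between calls to the robot, and variables do not carry over. Pictures are saved under pics/ and viewed, and the job is handed in when it is done.

Besides the shell and the picture viewer there is one more tool, called after "Emit:" as name([rows], argument=value, ...), one row to a line, values as JSON. send_rows: Moves the arm, as the interface text tells. Its arguments: {"type":"object","properties":{"commands":{"type":"array","items":{"type":"array"}}},"required":["commands"]}

```bash
mkdir -p pics; python3 - <<'E'
from cell import *
import cv2
print(observe())
for n in("side","top"):
    cv2.imwrite(f"pics/{n}0.png",get_image(n)[:,:,::-1]); print(n,get_calibration(n))
E
```

```text
{'t': 0.0, 'joint_positions': array([ 6.13643762e+01,  1.96365713e+01,  8.73762002e+01, -1.47467383e-04,
        7.30749055e+01, -8.36500115e+00]), 'dq': array([-0.05004716, -0.14916923, -0.0484823 ,  0.02947886, -0.04842681,
       -0.0622514 ]), 'joint_efforts': array([ 1.75721820e-03, -4.33667135e+01, -2.46018362e+01, -8.97901964e-05,
        7.70337414e-03, -7.45047373e-06]), 'tool_pos': array([0.18167278, 0.49213729, 0.22573102]), 'orientation': array([-1.79987384e+02,  8.67647783e-02,  6.97294299e+01]), 'ft_force': array([ 0.66848047, -0.06797221,  0.22958932]), 'wrist_torque': array([-0.00810351, -0.02415414,  0.01048222]), 'gripper_width': 0.9988522446670414}
side {'intrinsics': array([[560.61291245,   0.        , 314.86881837],
       [  0.        , 560.61291245, 236.83478582],
       [  0.        ,   0.        ,   1.        ]]), 'k1': -0.07835297451472316, 'eye': array([ 0.87904471, -0.35155633,  0.68756053]), 'rotation': array([-133.22930983,   -0.91913029,   31.87501807])}
top {'intrinsics': array([[584.44434672,   0.        , 320.83368194],
       [  0.        , 584.44434672, 242.0649962 ],
       [  0.        ,   0.        ,   1.        ]]), 'k1': -0.019276584164385935, 'eye': array([0.40586262, 0.18687448, 1.03070912]), 'rotation': array([-1.70958770e+02,  1.68468450e-01, -8.97858954e+01])}
```

View pics/side0.png

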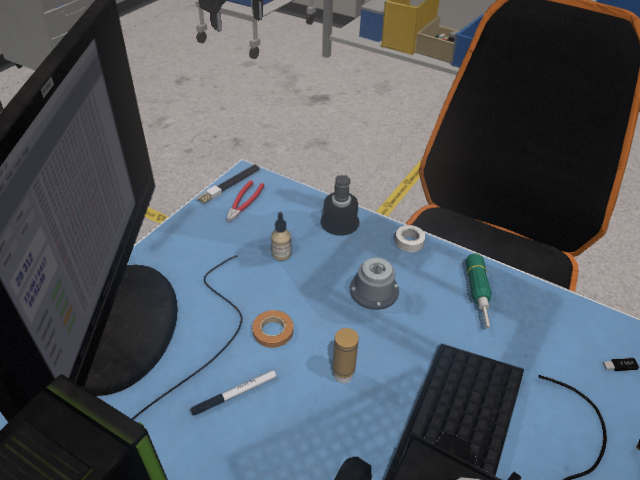

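View pics/top0.png

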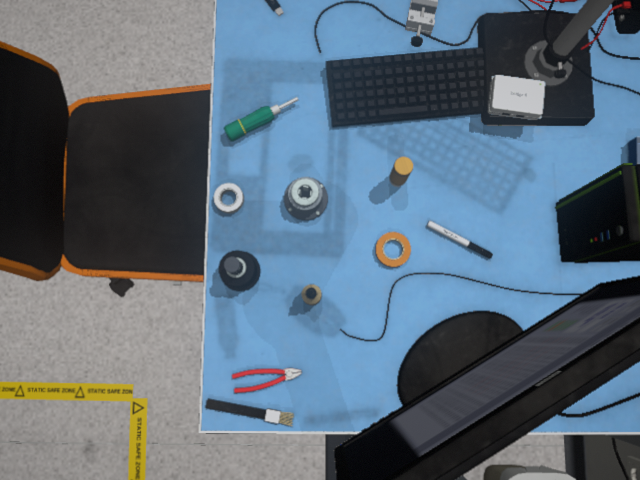

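```bash
cat > h.py <<'E'
from cell import *
import numpy as np, cv2
from scipy.spatial.transform import Rotation as Ro
def cam(n):
    c=get_calibration(n); return c["intrinsics"],c["k1"],c["eye"],Ro.from_euler("xyz",c["rotation"],degrees=True).as_matrix()
def proj(n,p):
    K,k,e,R=cam(n); q=R.T@(np.array(p)-e); s=q[:2]/q[2]; s=s*(1+k*(s@s)); return K[:2,:2]@s+K[:2,2]
def ray(n,uv):
    K,k,e,R=cam(n); d=(np.array(uv,float)-K[:2,2])/K[0,0]; s=d.copy()
    for _ in range(20): s=d/(1+k*(s@s))
    return e,R@np.array([s[0],s[1],1.])
def atz(n,uv,z):
    e,d=ray(n,uv); return e+d*(z-e[2])/d[2]
E
python3 - <<'E'
from h import *
for n in("side","top"):
    print(n,proj(n,[.18,.49,.226]),proj(n,[0,0,0]))
print("nose",atz("top",(305,192),.055),atz("side",(377,267),.055))
print("arbtop",atz("top",(235,266),.100),atz("side",(342,181),.100))
print("tamptop",atz("top",(402,164),.09),atz("side",(346,335),.09))
a=cv2.imread("pics/top0.png");b=cv2.imread("pics/side0.png")
c=cv2.resize(a[130:320,200:440],None,fx=3.3,fy=3.1,interpolation=2);cv2.imwrite("pics/topz.png",cv2.resize(a[140:310,205:425],None,fx=3.5,fy=3.5,interpolation=2))
cv2.imwrite("pics/sidez.png",cv2.resize(b[165:390,240:440],None,fx=2.6,fy=2.6,interpolation=2))
E
```

```text
side [236.3232981  32.3169295] [  8.48112398 221.79686122]
top [ 90.62810558 508.09306725] [435.44375457 584.81982283]
nose [0.64792259 0.2177911  0.055     ] [0.65029982 0.2195544  0.055     ]
arbtop [0.51463665 0.3276518  0.1       ] [0.52219504 0.32832025 0.1       ]
tamptop [0.68765292 0.05548963 0.09      ] [0.68552922 0.05541421 0.09      ]
```

View pics/topz.png

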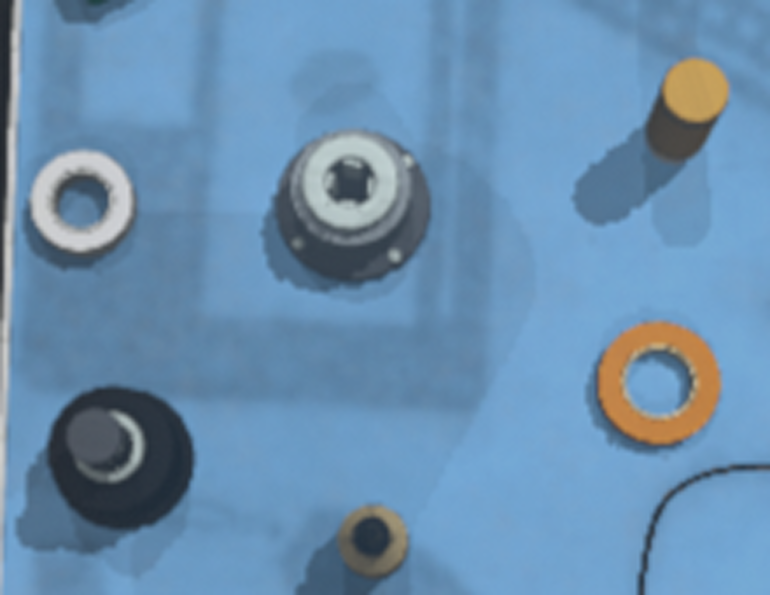

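View pics/sidez.png

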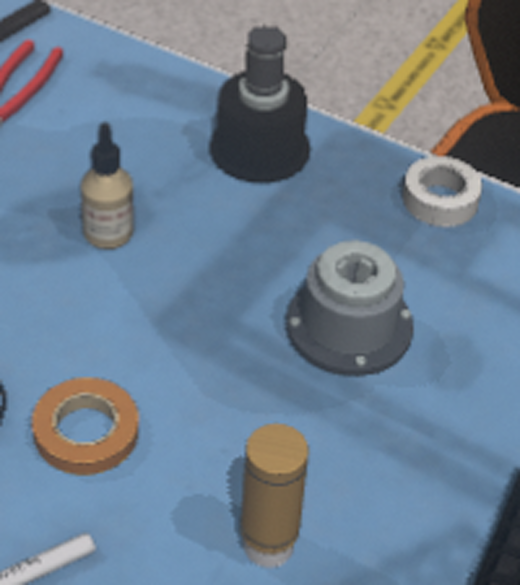

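```bash
cat > ov.py <<'E'
from h import *
def circ(c,r,z,m=40): 
    a=np.linspace(0,2*np.pi,m); return [(c[0]+r*np.cos(t),c[1]+r*np.sin(t),z) for t in a]
def overlay(img,n,items,box,s,fn):
    im=cv2.resize(img[box[1]:box[3],box[0]:box[2]],None,fx=s,fy=s,interpolation=2)
    for c,r,z,col in items:
        p=np.array([proj(n,q) for q in circ(c,r,z)]); p=((p+.5-np.array(box[:2]))*s-.5)
        cv2.polylines(im,[np.round(p*8).astype(np.int32)],True,col,1,cv2.LINE_AA,3)
    cv2.imwrite(fn,im)
E
python3 - <<'E'
from ov import *
print("nose",atz("top",(305.6,192),.055),atz("side",(378,268.8),.055))
print("arbtop",atz("top",(232.1,264.6),.100),atz("side",(343,179.6),.100))
print("tamptop",atz("top",(403.6,165.7),.09),atz("side",(346.5,338),.09))
N=(.6485,.218);A=(.518,.3315);T=(.6845,.0545)
G=(0,255,0);R=(0,0,255)
it=[(N,.024,.055,G),(N,.0125,.055,R),(N,.04,.0,G),(A,.013,.1,G),(A,.017,.058,R),(A,.031,.05,G),(A,.036,0,R),(T,.016,.09,G),(T,.014,0,R)]
overlay(cv2.imread("pics/top0.png"),"top",it,(205,140,425,310),3.6,"pics/ot1.png")
overlay(cv2.imread("pics/side0.png"),"side",it,(310,165,440,390),2.6,"pics/os1.png")
E
```

```text
nose [0.6479256  0.21676244 0.055     ] [0.65340345 0.21693898 0.055     ]
arbtop [0.51687903 0.3323699  0.1       ] [0.52167602 0.33268741 0.1       ]
tamptop [0.68473207 0.05287983 0.09      ] [0.68848824 0.05153631 0.09      ]
```

View pics/ot1.png

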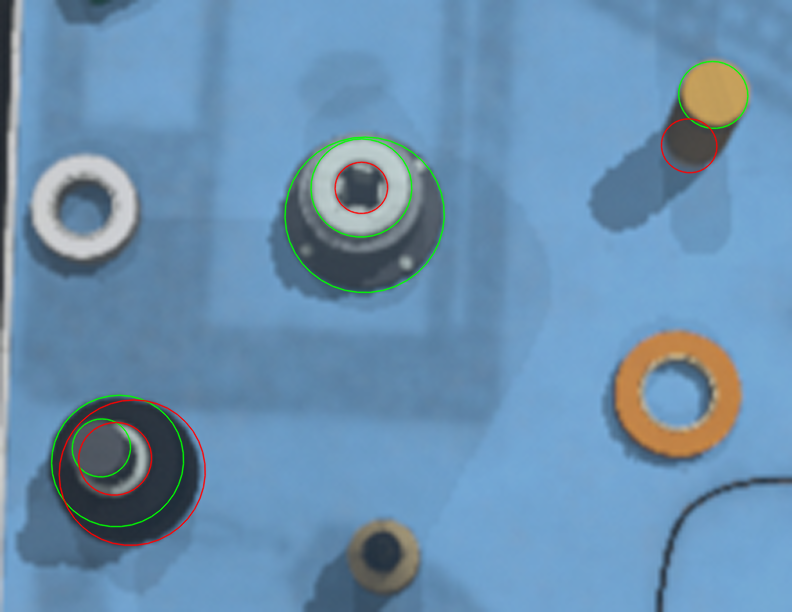

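View pics/os1.png

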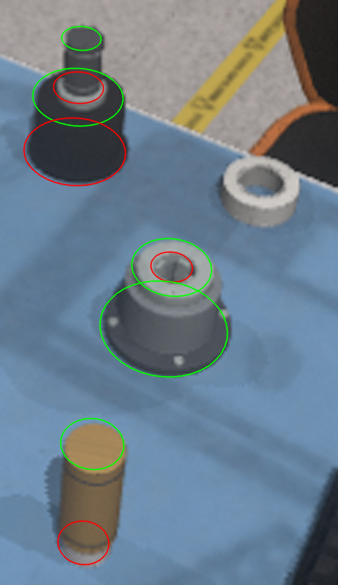

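```bash
python3 - <<'E'
from h import *
def tri(a,b):
    e1,d1=ray("top",a);e2,d2=ray("side",b)
    s=np.linalg.lstsq(np.c_[d1,-d2],e2-e1,rcond=None)[0]
    p,q=e1+d1*s[0],e2+d2*s[1]; return (p+q)/2,np.linalg.norm(p-q)
print("corner low",tri((335,449),(152,186)))
print("base L,near", [atz("top",p,0) for p in((398,380),(500,310),(470,440))],[atz("side",p,0) for p in ((177,310),(120,265),(85,390))])
print("corner top side at few z",[(z,atz("side",(103,0),z)) for z in (.3,.4,.5)])
print("low bezel right",[(z,atz("top",(640,281),z)) for z in (.1,.15,.2)])
print("pc",[atz("top",(560,210),z) for z in (0,.1)])
for p in [(.5,0,.3),(.3,0,.3),(.2,0,.4),(.2,.05,.4)]: print(p,proj("top",p),proj("side",p))
E
python3 -c "
import cv2
a=cv2.imread('pics/side0.png');cv2.imwrite('pics/s_l.png',cv2.resize(a[0:480,0:330],None,fx=1.25,fy=1.25))
a=cv2.imread('pics/top0.png');cv2.imwrite('pics/t_l.png',cv2.resize(a[230:480,320:640],None,fx=2.3,fy=2.3))"
```

```text
corner low (array([0.22766224, 0.16637893, 0.07041112]), np.float64(0.0008245154717098588))
base L,near [array([0.32966833, 0.05667488, 0.        ]), array([ 0.45013858, -0.12443236,  0.        ]), array([ 0.23019718, -0.06416596,  0.        ])] [array([0.40861305, 0.01509258, 0.        ]), array([2.60267233e-01, 3.59604041e-02, 1.11022302e-16]), array([ 0.39712484, -0.1645808 ,  0.        ])]
corner top side at few z [(0.3, array([-0.01659124,  0.34036529,  0.3       ])), (0.4, array([0.21450453, 0.16183276, 0.4       ])), (0.5, array([ 0.44560029, -0.01669977,  0.5       ]))]
low bezel right [(0.1, array([ 0.49244722, -0.32149642,  0.1       ])), (0.15, array([ 0.48779568, -0.29418547,  0.15      ])), (0.2, array([ 0.48314414, -0.26687453,  0.2       ]))]
pc [array([ 0.62988571, -0.24102922,  0.        ]), array([ 0.60815086, -0.19951376,  0.1       ])]
(0.5, 0, 0.3) [471.06392298 259.88493662] [188.17636432 182.74104669]
(0.3, 0, 0.3) [476.83964248 424.00093398] [ 70.21491879 130.95335298]
(0.2, 0, 0.4) [505.75061362 540.18251365] [-2.97732627 39.84772928]
(0.2, 0.05, 0.4) [456.64448828 540.20910174] [30.20970211 25.61249344]
```

View pics/s_l.png

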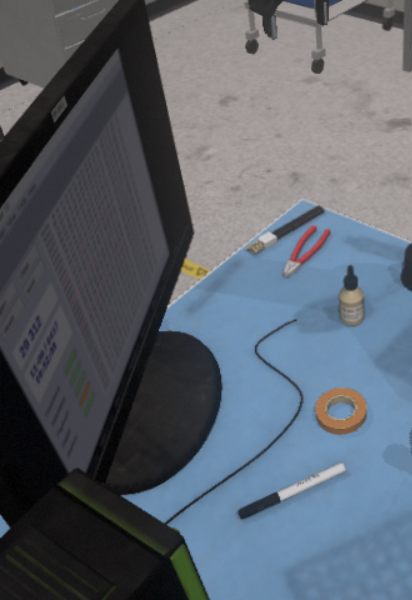

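View pics/t_l.png

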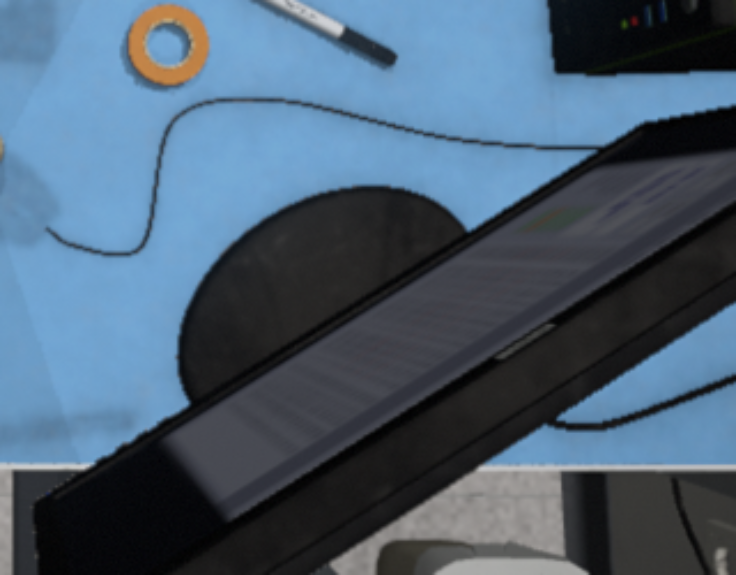

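```bash
cat >> h.py <<'E'
def plan(p,yaw,roll=180,pitch=0,n=1):
    s=observe(); R0=Ro.from_euler("xyz",s["orientation"],degrees=True); R1=Ro.from_euler("xyz",[roll,pitch,yaw],degrees=True)
    d=R0.inv().apply(np.array(p)-s["tool_pos"]); r=(R0.inv()*R1).as_rotvec()
    print("t",round(s["t"],2),"tcp",s["tool_pos"].round(4),s["orientation"].round(2),"w",round(s["gripper_width"],3),"F",s["ft_force"].round(2))
    print("q",s["joint_positions"].round(1)); print("shift",d.round(4),"rot",r.round(4),"|d|",np.linalg.norm(d).round(4))
E
python3 - <<'E'
from h import *
plan((.519,.332,.20),90)
plan((.35,.412,.226),90)
E
```

```text
t 0.1 tcp [0.1817 0.4922 0.2258] [-1.7999e+02  8.0000e-02  6.9730e+01] w 0.999 F [-0.29  0.26 -0.28]
q [61.4 19.6 87.4  0.  73.1 -8.4]
shift [-0.0334  0.3719  0.0258] rot [-0.0004  0.0013 -0.3538] |d| 0.3743
t 0.1 tcp [0.1817 0.4922 0.2258] [-1.7999e+02  8.0000e-02  6.9730e+01] w 0.999 F [-0.29  0.26 -0.28]
q [61.4 19.6 87.4  0.  73.1 -8.4]
shift [-0.0169  0.1857 -0.0002] rot [-0.0004  0.0013 -0.3538] |d| 0.1864
```

Emit:
send_rows([
  [[-0.004,0.04,0],[0,0,-0.07],100],
  [[-0.008,0.08,0],[0,0,-0.14],100],
  [[-0.012,0.12,0],[0,0,-0.21],100],
  [[-0.015,0.16,0],[0,0,-0.28],100],
  [[-0.017,0.186,0],[0,0,-0.354],100],
])

```text
t: 0.6
tool_pos: [0.3525, 0.4106, 0.226]
orientation: [-180.0, 0.0, 90.1]
ft_force: [0.1, 0.3, -0.6]
gripper_width: 1.002
```

```bash
python3 - <<'E'
from h import *
plan((.519,.332,.16),90)
cv2.imwrite("pics/side1.png",get_image("side")[:,:,::-1]);cv2.imwrite("pics/top1.png",get_image("top")[:,:,::-1])
E
```

```text
t 0.6 tcp [0.3525 0.4106 0.226 ] [-1.7999e+02  4.0000e-02  9.0090e+01] w 1.002 F [ 0.06  0.31 -0.57]
q [ 41.3  21.3  84.8  -0.   73.9 -48.8]
shift [-0.0789  0.1663  0.066 ] rot [-0.0001  0.0007  0.0016] |d| 0.1956
```

View pics/side1.png

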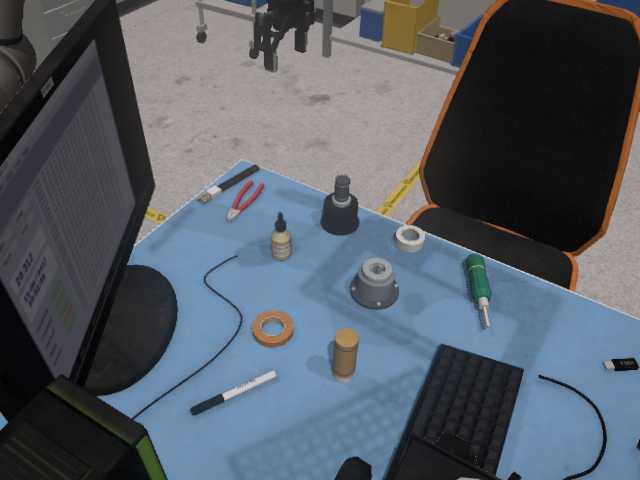

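View pics/top1.png

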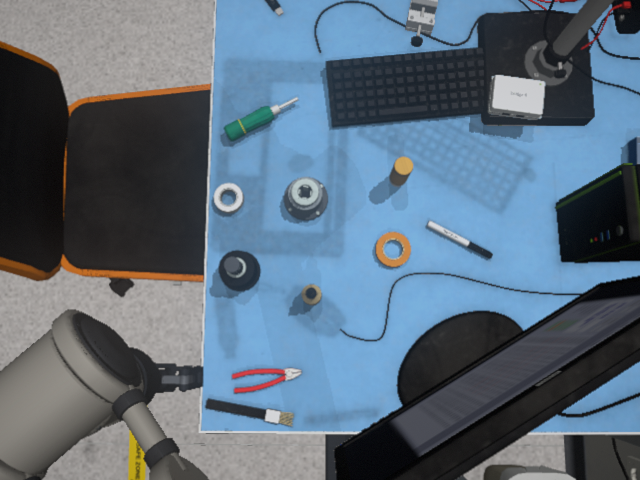

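Emit:
send_rows([
  [[-0.016,0.034,0.0],[0,0,0],100],
  [[-0.032,0.068,0.0],[0,0,0],100],
  [[-0.048,0.102,0.01],[0,0,0],100],
  [[-0.064,0.136,0.035],[0,0,0],100],
  [[-0.079,0.166,0.066],[0,0,0],100],
])

```text
t: 1.2
tool_pos: [0.5179, 0.3333, 0.1606]
orientation: [179.9, -0.1, 90.0]
ft_force: [0.3, 0.5, 0.7]
gripper_width: 0.999
```

```bash
python3 - <<'E'
from h import *
plan((.519,.332,.086),90)
cv2.imwrite("pics/side2.png",get_image("side")[:,:,::-1]);cv2.imwrite("pics/top2.png",get_image("top")[:,:,::-1])
E
```

```text
t 1.2 tcp [0.5179 0.3333 0.1606] [ 1.7986e+02 -8.0000e-02  8.9980e+01] w 0.999 F [0.33 0.52 0.68]
q [ 25.6  32.1  77.8   0.   70.  -64.4]
shift [-0.0014  0.0009  0.0746] rot [ 0.0024 -0.0015 -0.0004] |d| 0.0746
```

View pics/side2.png

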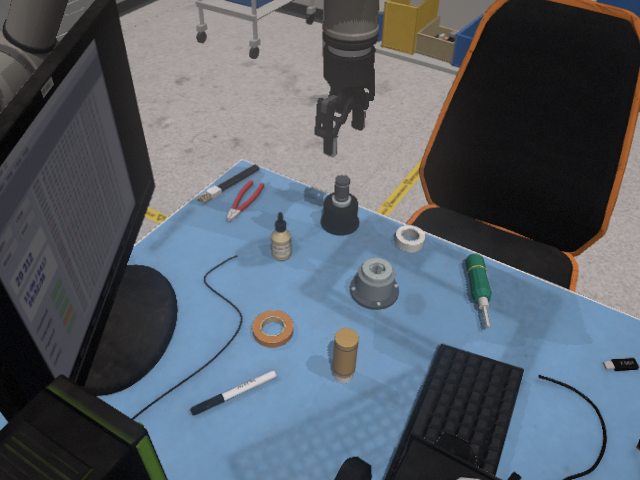

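View pics/top2.png

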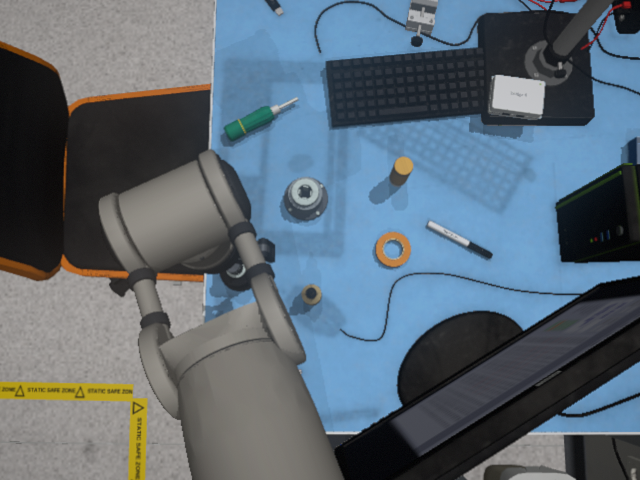

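```bash
python3 - <<'E'
from h import *
for nm,j1,q2,q3 in (("p1",41.3,21.3,84.8),("p2",25.6,32.1,77.8)):
  c,s=np.cos(np.radians(j1)),np.sin(np.radians(j1)); a=np.radians(q2)
  for h in (.15,.25,.35):
    for off in (0,.0766):
      o=np.array([-s*off,c*off,0])
      S=o+[0,0,h]; E=S+.501*np.array([c*np.sin(a),s*np.sin(a),np.cos(a)]); b=np.radians(q2+q3); W=E+.367*np.array([c*np.sin(b),s*np.sin(b),np.cos(b)])
      print(nm,h,off,"S",proj("side",S).round(),"E",proj("side",E).round(),"W",W.round(3),"side",proj("side",W).round(),"top",proj("top",W).round(), "Etop",proj("top",E).round())
E
python3 -c "
import cv2,numpy as np
a=cv2.imread('pics/side1.png')[0:150,0:200];b=cv2.imread('pics/side2.png')[0:150,0:200];
cv2.imwrite('pics/base.png',cv2.resize(np.hstack([a,b]),None,fx=2,fy=2))"
```

```text
p1 0.15 0 S [-22. 156.] E [  -3. -175.] W [0.402 0.353 0.515] side [ 288. -100.] top [133. 339.] Etop [426. 762.]
p1 0.15 0.0766 S [-10. 131.] E [  13. -181.] W [0.351 0.41  0.515] side [ 281. -112.] top [ 63. 398.] Etop [336. 849.]
p1 0.25 0 S [-45. 104.] E [ -25. -270.] W [0.402 0.353 0.615] side [ 287. -185.] top [ 87. 340.] Etop [462. 912.]
p1 0.25 0.0766 S [-31.  81.] E [  -6. -270.] W [0.351 0.41  0.615] side [ 280. -191.] top [  0. 413.] Etop [ 340. 1032.]
p1 0.35 0 S [-71.  44.] E [ -42. -368.] W [0.402 0.353 0.715] side [ 286. -281.] top [ 13. 341.] Etop [ 536. 1214.]
p1 0.35 0.0766 S [-54.  23.] E [ -23. -361.] W [0.351 0.41  0.715] side [ 279. -279.] top [-102.  438.] Etop [ 349. 1395.]
p2 0.15 0 S [-22. 156.] E [  56. -131.] W [0.551 0.264 0.449] side [350. -12.] top [247. 191.] Etop [420. 565.]
p2 0.15 0.0766 S [  1. 131.] E [  84. -142.] W [0.518 0.333 0.449] side [354. -32.] top [179. 222.] Etop [325. 613.]
p2 0.25 0 S [-45. 104.] E [  35. -232.] W [0.551 0.264 0.549] side [ 355. -102.] top [233. 162.] Etop [449. 633.]
p2 0.25 0.0766 S [-19.  80.] E [  67. -235.] W [0.518 0.333 0.549] side [ 358. -115.] top [150. 200.] Etop [326. 697.]
p2 0.35 0 S [-71.  44.] E [  15. -342.] W [0.551 0.264 0.649] side [ 361. -208.] top [210. 119.] Etop [503. 759.]
p2 0.35 0.0766 S [-41.  23.] E [  51. -337.] W [0.518 0.333 0.649] side [ 364. -212.] top [107. 166.] Etop [328. 852.]
```

View pics/base.png

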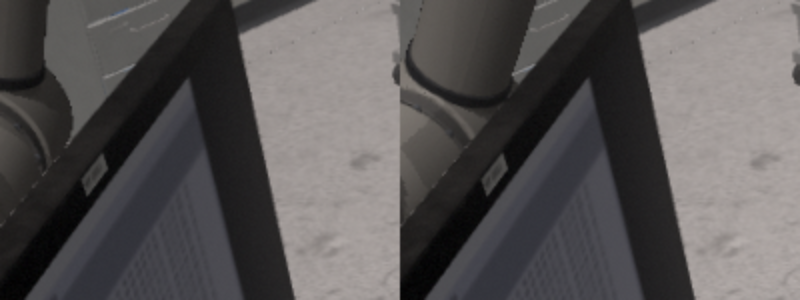

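```bash
python3 - <<'E'
from h import *
plan((.518,.3315,.16),115,roll=155)
E
```

```text
t 1.3 tcp [0.5168 0.3303 0.1551] [-179.59    0.24   89.77] w 1.002 F [-1.01  0.74  0.33]
q [ 25.4  32.5  78.   -0.   70.  -64.3]
shift [ 0.0012  0.0012 -0.005 ] rot [-0.4372  0.0987 -0.4329] |d| 0.0052
```

Emit:
send_rows([
  [[0,0,-0.005],[-0.088,0.02,-0.087],100],
  [[0,0,-0.005],[-0.175,0.04,-0.173],100],
  [[0.001,0.001,-0.005],[-0.262,0.059,-0.26],100],
  [[0.001,0.001,-0.005],[-0.35,0.079,-0.346],100],
  [[0.001,0.001,-0.005],[-0.437,0.099,-0.433],100],
])

```text
t: 1.8
tool_pos: [0.5161, 0.3355, 0.1664]
orientation: [154.3, -0.1, 115.5]
ft_force: [0.0, -0.4, -0.4]
gripper_width: 0.996
```

```bash
python3 - <<'E'
from h import *
get_image("top");plan((.518,.3315,.086),115,roll=155)
E
```

```text
t 1.85 tcp [0.5135 0.3341 0.1644] [1.5437e+02 2.0000e-02 1.1574e+02] w 0.999 F [-2.96 -0.75 -1.62]
q [ 25.9  20.5 102.5  -0.2  31.4 -89.7]
shift [-0.0043 -0.0313  0.072 ] rot [ 0.011  -0.0052  0.0118] |d| 0.0786
```

Emit:
send_rows([
  [[-0.004,-0.005,0.01],[0.01,-0.005,0.01],100],
  [[-0.004,-0.013,0.03],[0.01,-0.005,0.01],100],
  [[-0.004,-0.019,0.043],[0.01,-0.005,0.01],100],
  [[-0.004,-0.022,0.05],[0.01,-0.005,0.01],100],
  [[-0.004,-0.022,0.05],[0.01,-0.005,0.01],100],
])

```text
t: 2.35
tool_pos: [0.5205, 0.3315, 0.1094]
orientation: [155.3, -0.1, 114.5]
ft_force: [-0.1, -0.9, 0.2]
gripper_width: 1.0
```

```bash
python3 - <<'E'
from ov import *
plan((.518,.3315,.086),115,roll=155)
a=get_image("side");b=get_image("top")
cv2.imwrite("pics/s3.png",cv2.resize(a[80:300,220:450],None,fx=2.6,fy=2.6)[:,:,::-1]);cv2.imwrite("pics/t3.png",b[:,:,::-1])
E
```

```text
t 2.35 tcp [0.5205 0.3315 0.1094] [ 1.5529e+02 -9.0000e-02  1.1454e+02] w 1.0 F [-0.12 -0.9   0.23]
q [ 25.6  25.7 104.5  -0.8  25.1 -88.3]
shift [ 0.001  -0.0119  0.0203] rot [-0.005  0.002 -0.008] |d| 0.0236
```

View pics/s3.png

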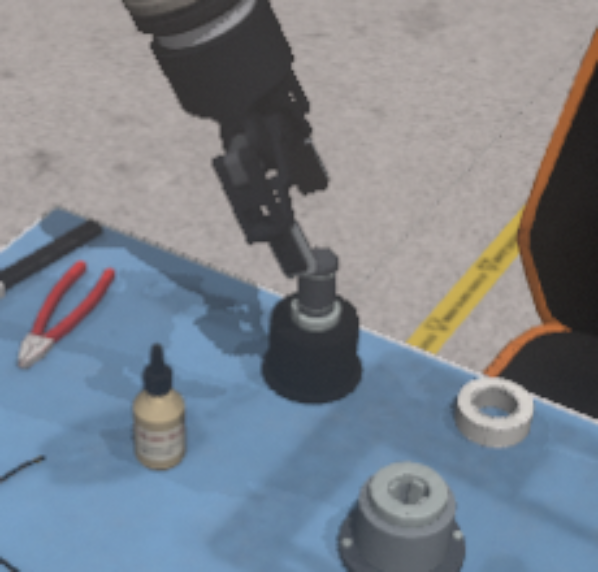

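View pics/t3.png

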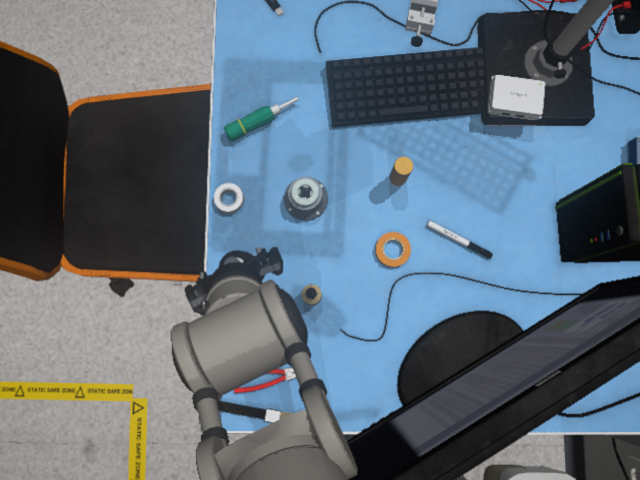

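Emit:
send_rows([
  [[0.001,-0.006,0.01],[-0.005,0.002,-0.008],100],
  [[0.001,-0.012,0.02],[-0.005,0.002,-0.008],100],
  [[0.001,-0.012,0.02],[-0.005,0.002,-0.008],100],
  [[0.001,-0.012,0.02],[-0.005,0.002,-0.008],100],
])

```text
t: 2.85
tool_pos: [0.5185, 0.3315, 0.0885]
orientation: [154.8, 0.0, 115.1]
ft_force: [-0.7, 0.8, 1.4]
gripper_width: 0.996
```

```bash
python3 - <<'E'
from ov import *
plan((.518,.3315,.086),115,roll=155)
a=get_image("side")
cv2.imwrite("pics/s4.png",cv2.resize(a[80:300,220:450],None,fx=2.6,fy=2.6)[:,:,::-1])
E
```

```text
t 2.85 tcp [0.5185 0.3315 0.0885] [1.5476e+02 3.0000e-02 1.1506e+02] w 0.996 F [-0.7   0.78  1.36]
q [ 25.6  27.4 106.3  -0.7  21.1 -88.9]
shift [ 0.0002 -0.0014  0.002 ] rot [0.0041 0.     0.0012] |d| 0.0025
```

View pics/s4.png

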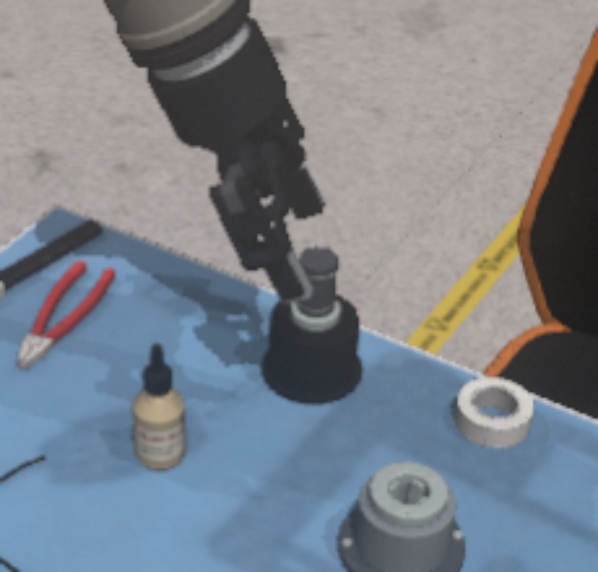

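Emit:
send_rows([
  [[0,-0.001,0.001],[0.004,0,0],60],
  [[0,-0.001,0.001],[0.004,0,0],20],
  [[0,-0.001,0.001],[0.004,0,0],0],
  [[0,-0.001,0.001],[0.004,0,0],0],
  [[0,-0.001,0.001],[0.004,0,0],0],
])

```text
t: 3.4
tool_pos: [0.5179, 0.3313, 0.0868]
orientation: [155.0, 0.0, 115.1]
ft_force: [-1.3, 0.5, 1.8]
gripper_width: 0.263
```

Emit:
send_rows([
  [[0,0,0],[0,0,0],0],
  [[0,0,0],[0,0,0],0],
  [[0,0,0],[0,0,0],0],
  [[0,0,0],[0,0,0],0],
])

```text
t: 3.8
tool_pos: [0.5179, 0.3312, 0.0867]
orientation: [155.0, 0.0, 115.1]
ft_force: [-0.5, 1.1, 3.8]
gripper_width: 0.257
```

```bash
python3 - <<'E'
from ov import *
plan((.518,.3315,.150),115,roll=155)
a=get_image("side")
cv2.imwrite("pics/s5.png",cv2.resize(a[80:300,220:450],None,fx=2.6,fy=2.6)[:,:,::-1])
E
```

```text
t 3.8 tcp [0.5179 0.3312 0.0867] [1.5498e+02 3.0000e-02 1.1508e+02] w 0.257 F [-0.49  1.12  3.79]
q [ 25.6  27.5 106.3  -0.7  21.1 -88.9]
shift [ 0.0001  0.027  -0.0572] rot [ 0.0004 -0.0001  0.0015] |d| 0.0633
```

View pics/s5.png

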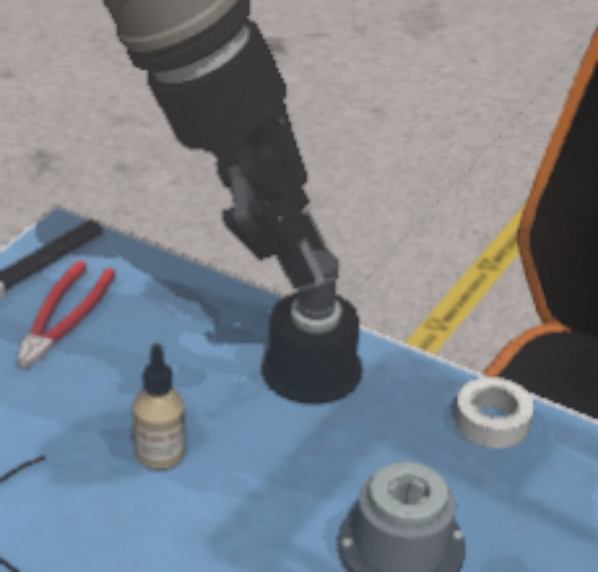

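Emit:
send_rows([
  [[0,0.004,-0.009],[0,0,0],0],
  [[0,0.013,-0.027],[0,0,0],0],
  [[0,0.022,-0.047],[0,0,0],0],
  [[0,0.031,-0.067],[0,0,0],0],
  [[0,0.038,-0.082],[0,0,0],0],
])

```text
t: 4.35
tool_pos: [0.5169, 0.3305, 0.1775]
orientation: [155.1, 0.1, 115.1]
ft_force: [-0.4, 0.8, -2.9]
gripper_width: 0.261
```

```bash
python3 - <<'E'
from ov import *
N=np.array([.650,.2175]);A=np.array([.5193,.332])
a=get_image("side");get_image("side")
plan((.518,.3315,.177),115,roll=155)
cv2.imwrite("pics/s6.png",cv2.resize(a[30:300,220:450],None,fx=2.2,fy=2.2)[:,:,::-1])
E
```

```text
t 4.45 tcp [0.5181 0.3311 0.179 ] [1.5486e+02 5.0000e-02 1.1508e+02] w 0.257 F [-0.72  0.72 -1.15]
q [ 25.6  19.8 100.6  -0.5  34.5 -89.2]
shift [ 0.0004 -0.0008  0.0019] rot [0.0024 0.0002 0.0016] |d| 0.0021
```

View pics/s6.png

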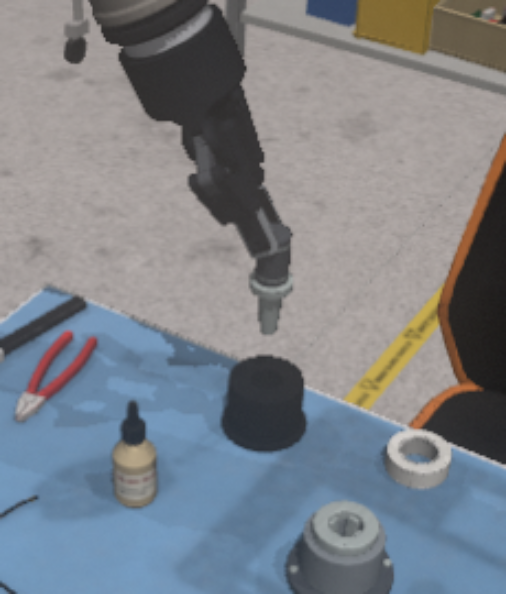

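```bash
python3 - <<'E'
from ov import *
plan((.649,.2155,.185),103,roll=155)
E
```

```text
t 4.45 tcp [0.5181 0.3311 0.179 ] [1.5486e+02 5.0000e-02 1.1508e+02] w 0.257 F [-0.72  0.72 -1.15]
q [ 25.6  19.8 100.6  -0.5  34.5 -89.2]
shift [-0.1602  0.0655  0.0243] rot [ 0.0025 -0.0885  0.1913] |d| 0.1748
```

Emit:
send_rows([
  [[-0.025,0.011,0.002],[0,-0.014,0.03],0],
  [[-0.06,0.025,0.007],[0,-0.034,0.07],0],
  [[-0.095,0.039,0.013],[0,-0.053,0.114],0],
  [[-0.13,0.053,0.019],[0,-0.072,0.155],0],
  [[-0.16,0.0655,0.024],[0.0025,-0.0885,0.191],0],
])

```text
t: 4.95
tool_pos: [0.6482, 0.2137, 0.1805]
orientation: [155.4, 0.0, 102.9]
ft_force: [0.3, 0.3, -2.3]
gripper_width: 0.26
```

```bash
python3 - <<'E'
from ov import *
a=get_image("side");get_image("side");get_image("side")
a=get_image("side");b=get_image("top")
plan((.649,.2155,.185),103,roll=155)
cv2.imwrite("pics/s7.png",a[:,:,::-1]);cv2.imwrite("pics/t7.png",b[:,:,::-1])
E
```

```text
t 5.2 tcp [0.6469 0.2154 0.1808] [1.5539e+02 2.0000e-02 1.0303e+02] w 0.261 F [-0.24  0.18 -1.71]
q [ 11.7  26.1  89.6   0.8  39.6 -91.8]
shift [-0.0004  0.0037 -0.0029] rot [-0.0068  0.0001  0.0006] |d| 0.0047
```

View pics/s7.png

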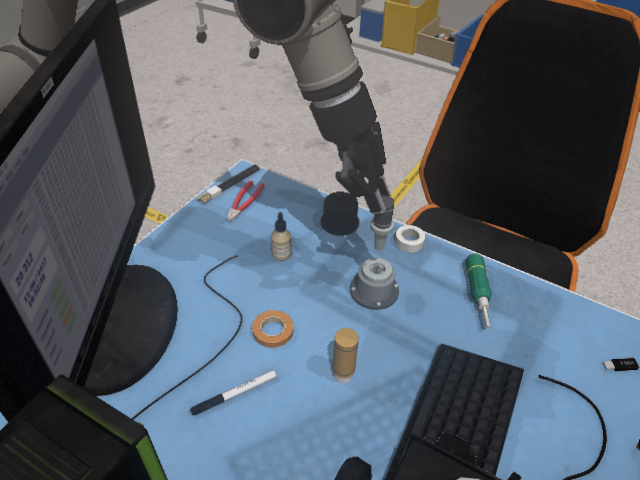

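View pics/t7.png

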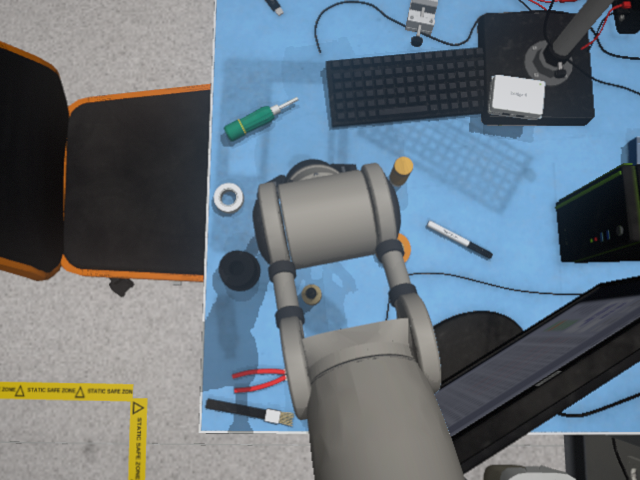

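```bash
python3 - <<'E'
from ov import *
G=(0,255,0);R=(0,0,255)
a=cv2.imread("pics/s7.png");c=(.6505,.217);N=(.653,.217)
it=[(c,.0065,.099,R),(c,.017,.144,G),(c,.013,.194,G),(N,.024,.055,G),(N,.0125,.055,R)]
overlay(a,"side",it,(330,170,440,320),4,"pics/os7.png")
im=cv2.resize(a[170:320,330:440],None,fx=4,fy=4,interpolation=2)
cv2.imwrite("pics/os7.png",np.hstack([cv2.imread("pics/os7.png"),im])[:, :880][:, 60:860])
E
```

```text
(no output)
```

View pics/os7.png

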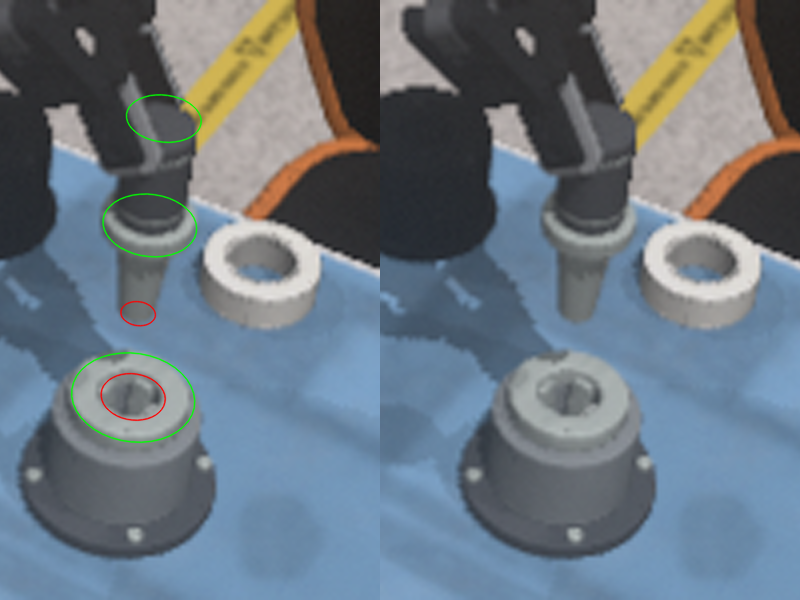

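```bash
python3 - <<'E'
from ov import *
plan((.6487,.216,.125),103,roll=155)
E
```

```text
t 5.2 tcp [0.6469 0.2154 0.1808] [1.5539e+02 2.0000e-02 1.0303e+02] w 0.261 F [-0.24  0.18 -1.71]
q [ 11.7  26.1  89.6   0.8  39.6 -91.8]
shift [ 0.0002 -0.0215  0.0515] rot [-0.0068  0.0001  0.0006] |d| 0.0558
```

Emit:
send_rows([
  [[0,0.002,0.001],[-0.007,0,0],0],
  [[0,0.0,0.006],[-0.007,0,0],0],
  [[0,-0.0065,0.02],[-0.007,0,0],0],
  [[0,-0.014,0.0355],[-0.007,0,0],0],
  [[0,-0.0215,0.0515],[-0.007,0,0],0],
])

```text
t: 5.7
tool_pos: [0.6496, 0.2167, 0.1262]
orientation: [154.8, 0.0, 103.1]
ft_force: [-0.0, -0.3, -2.5]
gripper_width: 0.261
```

```bash
python3 - <<'E'
from ov import *
get_image("side");get_image("side");a=get_image("side")
plan((.6487,.216,.110),103,roll=155)
cv2.imwrite("pics/s8.png",cv2.resize(a[170:320,330:440],None,fx=4,fy=4,interpolation=2)[:,:,::-1])
E
```

```text
t 5.85 tcp [0.649  0.2163 0.1254] [1.5496e+02 3.0000e-02 1.0307e+02] w 0.263 F [-0.8  -0.14 -1.86]
q [ 11.8  30.   93.3   1.   31.6 -92. ]
shift [-0.0003 -0.0068  0.0138] rot [ 0.0007 -0.0001  0.0012] |d| 0.0154
```

View pics/s8.png

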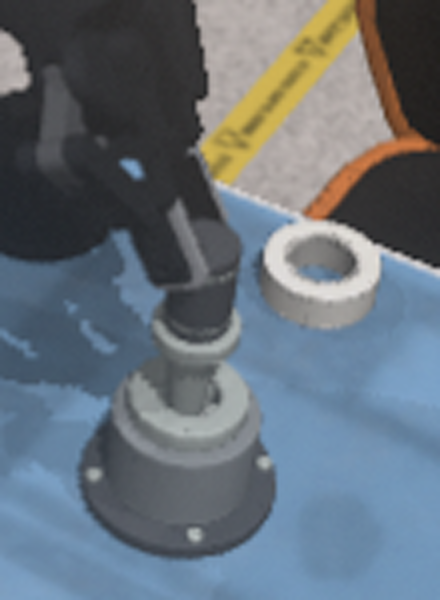

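Emit:
send_rows([
  [[0,-0.0015,0.003],[0,0,0],0],
  [[0,-0.003,0.006],[0,0,0],0],
  [[0,-0.0045,0.009],[0,0,0],0],
  [[0,-0.006,0.0125],[0,0,0],0],
  [[0,-0.006,0.0125],[0,0,0],0],
])

```text
t: 6.35
tool_pos: [0.6498, 0.216, 0.1124]
orientation: [154.8, 0.0, 103.0]
ft_force: [-0.0, 0.5, -2.7]
gripper_width: 0.263
```

```bash
python3 - <<'E'
from ov import *
a=get_image("side")
plan((.6487,.216,.110),103,roll=155)
cv2.imwrite("pics/s9.png",cv2.resize(a[170:320,330:440],None,fx=4,fy=4,interpolation=2)[:,:,::-1])
E
```

```text
t 6.4 tcp [0.6498 0.216  0.1126] [1.5483e+02 2.0000e-02 1.0302e+02] w 0.26 F [ 0.46  0.91 -2.17]
q [ 11.7  31.   94.    1.1  29.8 -92.1]
shift [ 0.0003 -0.0021  0.0019] rot [0.003  0.0002 0.0004] |d| 0.0028
```

View pics/s9.png

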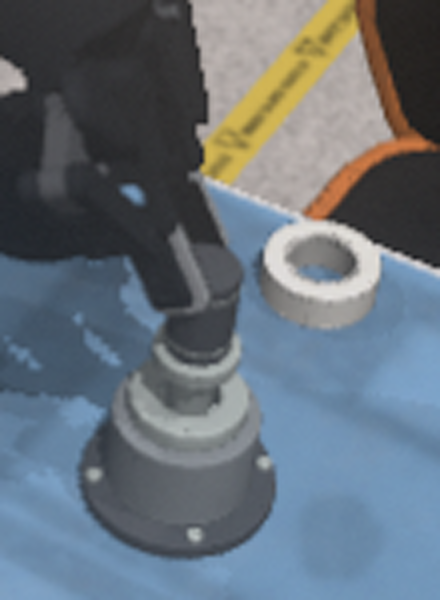

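Emit:
send_rows([
  [[0,-0.001,0.001],[0.003,0,0],0],
  [[0,-0.0018,0.0022],[0.003,0,0],0],
  [[0,-0.0023,0.0032],[0.003,0,0],0],
  [[0,-0.0023,0.0032],[0.003,0,0],0],
  [[0,-0.0023,0.0032],[0.003,0,0],0],
])

```text
t: 6.9
tool_pos: [0.6494, 0.2159, 0.1091]
orientation: [155.0, 0.0, 103.0]
ft_force: [-0.6, 1.5, -1.0]
gripper_width: 0.261
```

```bash
python3 - <<'E'
from ov import *
a=get_image("side")
plan((.6487,.216,.110),103,roll=155)
E
```

```text
t 6.95 tcp [0.6494 0.2159 0.1091] [1.5496e+02 3.0000e-02 1.0302e+02] w 0.265 F [-1.26  1.76 -2.36]
q [ 11.7  31.3  94.2   1.1  29.5 -92.1]
shift [ 0.0003 -0.0002 -0.0011] rot [0.0007 0.0003 0.0005] |d| 0.0011
```

Emit:
send_rows([
  [[0,0,0],[0,0,0],40],
  [[0,0,0],[0,0,0],55],
  [[0,0,0],[0,0,0],70],
  [[0,0,0],[0,0,0],70],
  [[0,0,0],[0,0,0],70],
])

```text
t: 7.45
tool_pos: [0.6495, 0.2157, 0.1093]
orientation: [154.9, 0.0, 103.0]
ft_force: [0.5, 0.3, -0.0]
gripper_width: 0.706
```

```bash
python3 - <<'E'
from ov import *
a=get_image("side")
plan((.6487,.216,.160),103,roll=155)
cv2.imwrite("pics/s10.png",cv2.resize(a[170:320,330:440],None,fx=4,fy=4,interpolation=2)[:,:,::-1])
E
```

```text
t 7.5 tcp [0.6495 0.2157 0.1092] [1.5494e+02 4.0000e-02 1.0302e+02] w 0.701 F [-0.2  -0.43  0.78]
q [ 11.7  31.3  94.2   1.   29.5 -92.1]
shift [ 0.0004  0.0208 -0.0463] rot [0.0011 0.0005 0.0005] |d| 0.0508
```

View pics/s10.png

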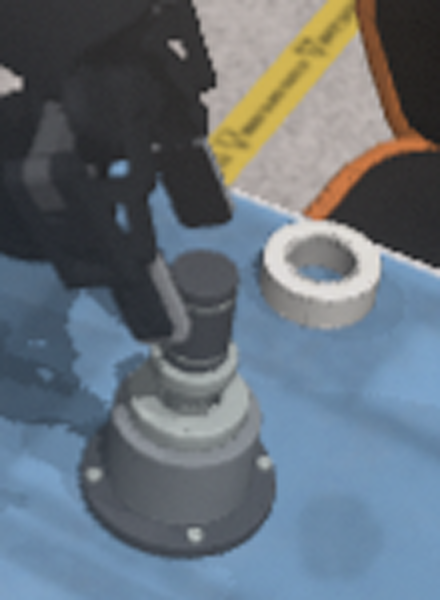

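Emit:
send_rows([
  [[0,0.006,-0.013],[0,0,0],70],
  [[0,0.015,-0.032],[0,0,0],80],
  [[0,0.023,-0.05],[0,0,0],90],
  [[0,0.03,-0.065],[0,0,0],100],
  [[0,0.034,-0.074],[0,0,0],100],
])

```text
t: 8.0
tool_pos: [0.6495, 0.2158, 0.1924]
orientation: [154.8, 0.0, 103.0]
ft_force: [0.8, -0.1, 0.1]
gripper_width: 1.002
```

```bash
python3 - <<'E'
from ov import *
a=get_image("side");a=get_image("side")
plan((.685,.0525,.17),88,roll=155)
cv2.imwrite("pics/s11.png",a[:,:,::-1])
G=(0,255,0);R=(0,0,255)
N=(.652,.2175)
it=[(N,.013,.1225,G),(N,.013,.0805,R),(N,.024,.055,G)]
overlay(a[:,:,::-1],"side",it,(330,170,440,320),4,"pics/os11.png")
E
```

```text
t 8.1 tcp [0.6496 0.2159 0.1923] [1.5478e+02 4.0000e-02 1.0302e+02] w 1.002 F [-0.12  0.43 -0.52]
q [ 11.7  25.5  88.9   0.8  40.3 -91.8]
shift [-0.1672 -0.0117  0.0193] rot [ 0.0039 -0.1107  0.2377] |d| 0.1687
```

View pics/os11.png

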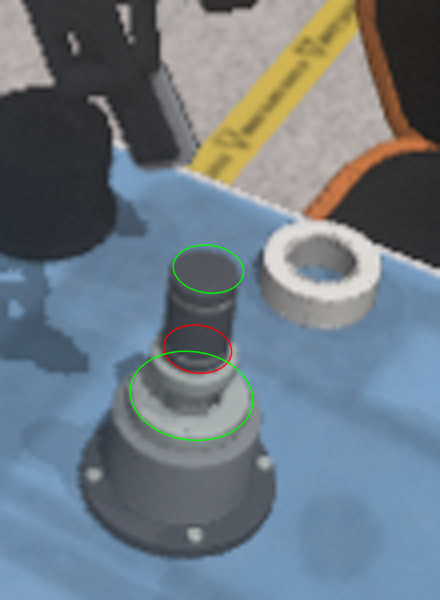

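Emit:
send_rows([
  [[-0.025,-0.002,0.0],[0,-0.015,0.03],100],
  [[-0.062,-0.004,0.004],[0,-0.04,0.085],100],
  [[-0.1,-0.007,0.009],[0.002,-0.065,0.14],100],
  [[-0.137,-0.0095,0.014],[0.003,-0.09,0.19],100],
  [[-0.167,-0.0117,0.0193],[0.004,-0.11,0.238],100],
])

```text
t: 8.6
tool_pos: [0.6838, 0.0506, 0.1665]
orientation: [155.3, 0.0, 87.8]
ft_force: [0.4, -0.1, 0.4]
gripper_width: 0.999
```

```bash
python3 - <<'E'
from ov import *
a=get_image("side");a=get_image("side");a=get_image("side");b=get_image("top")
plan((.685,.053,.12),88,roll=155)
cv2.imwrite("pics/s12.png",a[:,:,::-1]);cv2.imwrite("pics/t12.png",b[:,:,::-1])
E
```

```text
t 8.8 tcp [0.6836 0.0521 0.1668] [ 1.5531e+02 -1.0000e-02  8.7960e+01] w 1.005 F [-0.36 -0.31  0.22]
q [ -2.1  27.4  90.1   0.   37.9 -90. ]
shift [ 0.001  -0.0183  0.0431] rot [-0.0054  0.0001 -0.0008] |d| 0.0469
```

View pics/s12.png

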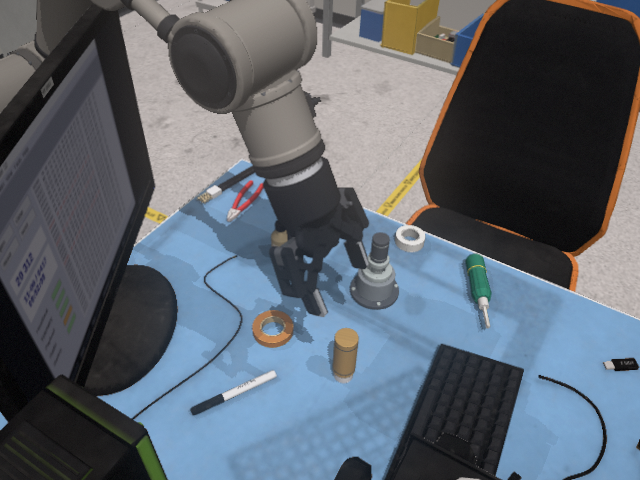

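View pics/t12.png

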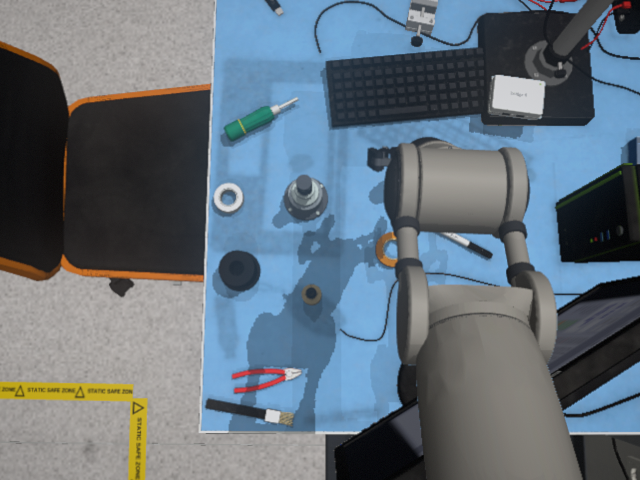

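Emit:
send_rows([
  [[0.001,-0.003,0.009],[-0.005,0,0],100],
  [[0.001,-0.01,0.025],[-0.005,0,0],100],
  [[0.001,-0.018,0.043],[-0.005,0,0],100],
  [[0.001,-0.018,0.043],[-0.005,0,0],100],
  [[0.001,-0.018,0.043],[-0.005,0,0],100],
])

```text
t: 9.3
tool_pos: [0.6856, 0.0544, 0.1213]
orientation: [154.9, -0.0, 88.1]
ft_force: [0.2, -0.8, 0.2]
gripper_width: 1.001
```

```bash
python3 - <<'E'
from ov import *
a=get_image("side")
plan((.685,.053,.069),88,roll=155)
cv2.imwrite("pics/s13.png",cv2.resize(a[170:420,240:440],None,fx=2.4,fy=2.4,interpolation=2)[:,:,::-1])
E
```

```text
t 9.35 tcp [0.6862 0.0542 0.1223] [ 1.5483e+02 -1.0000e-02  8.8060e+01] w 1.002 F [ 0.51  0.44 -0.02]
q [ -1.8  30.6  92.9  -0.1  31.4 -89.8]
shift [-0.0012 -0.0237  0.0477] rot [ 0.0029 -0.0005  0.0009] |d| 0.0533
```

View pics/s13.png

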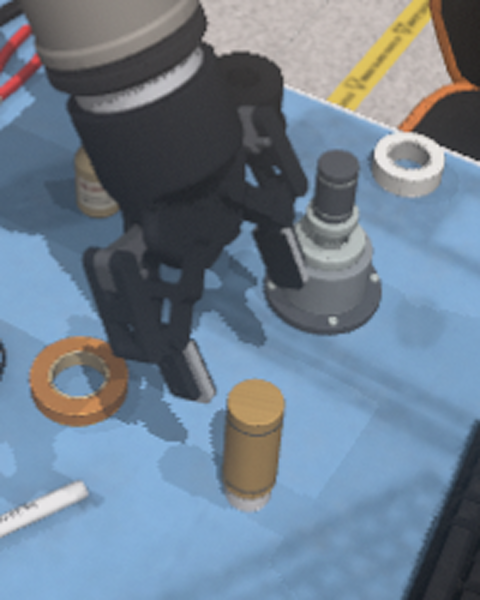

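Emit:
send_rows([
  [[-0.001,-0.004,0.009],[0.003,0,0],100],
  [[-0.001,-0.012,0.024],[0.003,0,0],100],
  [[-0.001,-0.02,0.04],[0.003,0,0],100],
  [[-0.001,-0.0237,0.0475],[0.003,0,0],100],
  [[-0.001,-0.0237,0.0475],[0.003,0,0],100],
])

```text
t: 9.85
tool_pos: [0.6839, 0.0525, 0.0673]
orientation: [155.2, -0.0, 88.0]
ft_force: [0.4, -0.5, 0.3]
gripper_width: 1.001
```

```bash
python3 - <<'E'
from ov import *
a=get_image("side")
plan((.685,.053,.069),88,roll=155)
cv2.imwrite("pics/s14.png",cv2.resize(a[170:420,240:440],None,fx=2.4,fy=2.4,interpolation=2)[:,:,::-1])
E
```

```text
t 9.9 tcp [0.6846 0.0524 0.0685] [155.08  -0.    88.  ] w 1.0 F [ 1.17  0.25 -0.55]
q [ -2.   34.8  95.5   0.   24.7 -90. ]
shift [ 0.0006  0.0006 -0.0003] rot [-0.0014 -0.     -0.0001] |d| 0.0009
```

View pics/s14.png

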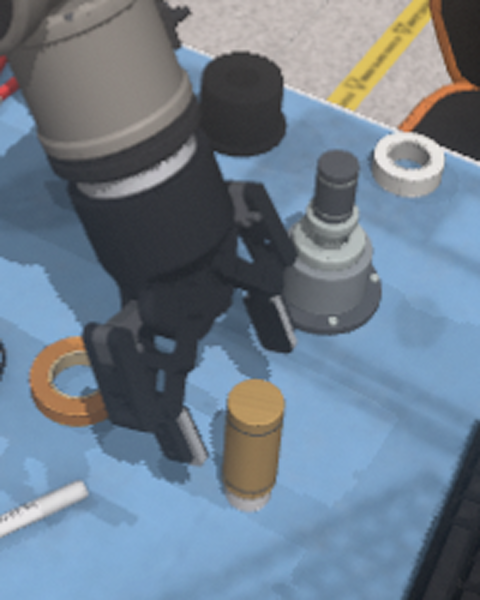

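```bash
python3 - <<'E'
from h import *
for p in [(.688,.095,.061),(.688,.010,.061),(.688,.0525,.061),(.6863,.0535,.061)]: print(p,(proj("side",p)-[240,170])*2.4)
E
```

```text
(0.688, 0.095, 0.061) [288.99944081 381.5466689 ]
(0.688, 0.01, 0.061) [214.03081861 487.35582964]
(0.688, 0.0525, 0.061) [252.8107776  432.69239372]
(0.6863, 0.0535, 0.061) [251.06656629 430.11073754]
```

Emit:
send_rows([
  [[0,0,0],[0,0,0],60],
  [[0,0,0],[0,0,0],50],
  [[0,0,0],[0,0,0],40],
  [[0,0,0],[0,0,0],20],
  [[0,0,0],[0,0,0],0],
])

```text
t: 10.4
tool_pos: [0.6852, 0.0525, 0.0695]
orientation: [155.0, -0.0, 88.0]
ft_force: [-0.2, 0.4, 4.0]
gripper_width: 0.347
```

Emit:
send_rows([
  [[0,0,0],[0,0,0],0],
  [[0,0,0],[0,0,0],0],
  [[0,0,0],[0,0,0],0],
  [[0,0,0],[0,0,0],0],
])

```text
t: 10.8
tool_pos: [0.6853, 0.0525, 0.0695]
orientation: [154.9, -0.0, 88.0]
ft_force: [-0.0, 1.0, 5.1]
gripper_width: 0.346
```

```bash
python3 - <<'E'
from ov import *
a=get_image("side")
plan((.685,.053,.069),88,roll=155)
cv2.imwrite("pics/s15.png",cv2.resize(a[170:420,240:440],None,fx=2.4,fy=2.4,interpolation=2)[:,:,::-1])
E
```

```text
t 10.85 tcp [0.6853 0.0525 0.0695] [ 1.5494e+02 -1.0000e-02  8.8000e+01] w 0.342 F [-0.63  1.04  6.97]
q [ -2.   34.8  95.5   0.   24.7 -90. ]
shift [ 0.0005 -0.0005  0.0004] rot [ 0.001  -0.0001 -0.0001] |d| 0.0008
```

View pics/s15.png

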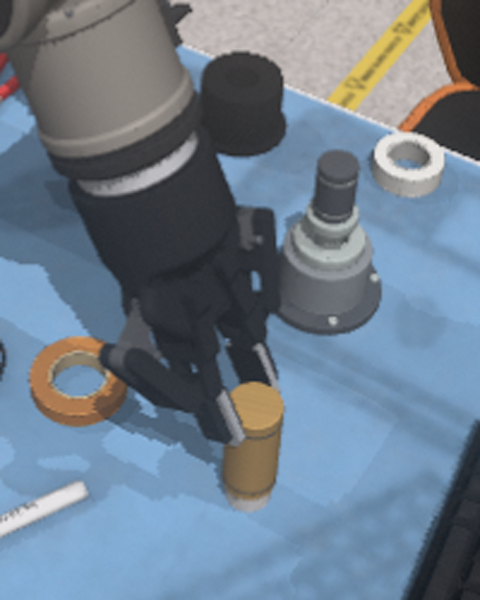

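Emit:
send_rows([
  [[0,0.002,-0.004],[0,0,0],0],
  [[0,0.008,-0.018],[0,0,0],0],
  [[0,0.02,-0.044],[0,0,0],0],
  [[0,0.035,-0.075],[0,0,0],0],
  [[0,0.05,-0.106],[0,0,0],0],
])

```text
t: 11.35
tool_pos: [0.6838, 0.0524, 0.1851]
orientation: [155.3, 0.0, 88.0]
ft_force: [0.0, 0.5, -3.2]
gripper_width: 0.341
```

Emit:
send_rows([
  [[0,0.008,-0.018],[0,0,0],0],
  [[0,0.011,-0.024],[0,0,0],0],
  [[0,0.011,-0.024],[0,0,0],0],
])

```text
t: 11.65
tool_pos: [0.6847, 0.0524, 0.2119]
orientation: [155.1, -0.0, 88.0]
ft_force: [-0.1, -0.0, -2.5]
gripper_width: 0.342
```

```bash
python3 - <<'E'
from ov import *
a=get_image("side")
plan((.6495,.216,.211),103,roll=155)
plan((.685,.053,.211),88,roll=155)
cv2.imwrite("pics/s16.png",cv2.resize(a[120:370,240:440],None,fx=2.4,fy=2.4,interpolation=2)[:,:,::-1])
E
```

```text
t 11.7 tcp [0.6841 0.0524 0.2105] [155.23  -0.    87.99] w 0.345 F [-0.18  0.19 -3.31]
q [ -2.   24.8  86.7   0.   43.7 -90. ]
shift [ 0.1623 -0.0364 -0.0173] rot [-0.0041  0.1102 -0.2376] |d| 0.1672
t 11.7 tcp [0.6841 0.0524 0.2105] [155.23  -0.    87.99] w 0.345 F [-0.18  0.19 -3.31]
q [ -2.   24.8  86.7   0.   43.7 -90. ]
shift [ 0.0006  0.001  -0.0001] rot [-0.0041  0.0001 -0.0002] |d| 0.0012
```

View pics/s16.png

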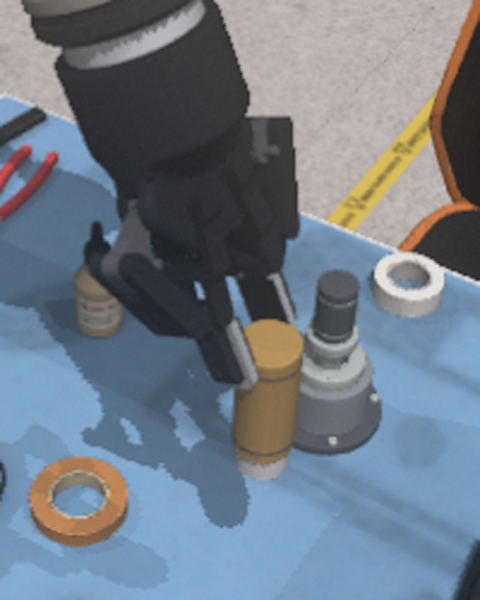

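Emit:
send_rows([
  [[0.02,-0.0045,-0.002],[0,0.014,-0.03],0],
  [[0.055,-0.012,-0.006],[0,0.037,-0.08],0],
  [[0.09,-0.02,-0.0095],[-0.002,0.06,-0.13],0],
  [[0.13,-0.029,-0.014],[-0.003,0.088,-0.19],0],
  [[0.1625,-0.0364,-0.0173],[-0.004,0.11,-0.2376],0],
])

```text
t: 12.2
tool_pos: [0.6485, 0.2188, 0.2101]
orientation: [155.1, 0.0, 103.2]
ft_force: [0.6, 0.1, -2.0]
gripper_width: 0.344
```

```bash
python3 - <<'E'
from ov import *
a=get_image("side");a=get_image("side");a=get_image("side");b=get_image("top")
plan((.6493,.2165,.200),103,roll=155)
cv2.imwrite("pics/s17.png",cv2.resize(a[120:320,320:450],None,fx=3,fy=3,interpolation=2)[:,:,::-1])
G=(0,255,0);R=(0,0,255)
N=(.652,.2175);c=(.6525,.217)
it=[(N,.013,.120,G),(N,.024,.055,G),(c,.014,.140,R),(c,.016,.23,R)]
overlay(a[:,:,::-1],"side",it,(330,120,440,320),3,"pics/os17.png")
E
```

```text
t 12.4 tcp [0.6492 0.2173 0.2106] [1.5502e+02 6.0000e-02 1.0312e+02] w 0.345 F [ 0.56  0.22 -3.08]
q [ 11.9  24.6  87.2   0.7  43.2 -91.6]
shift [-0.0008 -0.0046  0.0095] rot [-0.0004  0.      0.0023] |d| 0.0106
```

View pics/os17.png

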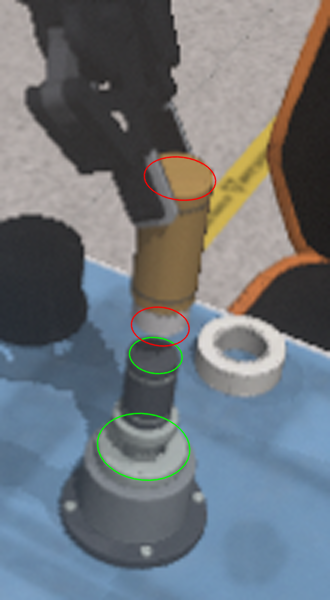

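View pics/s17.png

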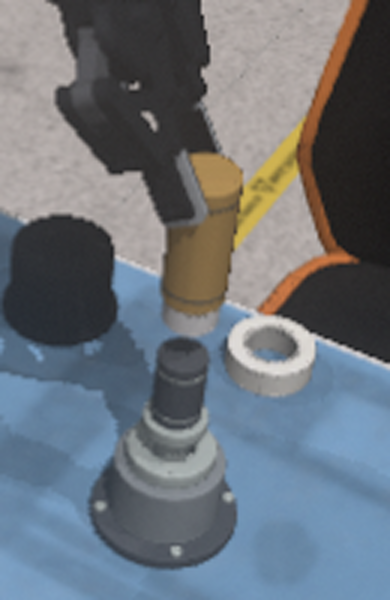

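Emit:
send_rows([
  [[0,-0.0015,0.003],[0,0,0.002],0],
  [[0,-0.003,0.0065],[0,0,0.002],0],
  [[0,-0.005,0.0105],[0,0,0.002],0],
  [[0,-0.006,0.013],[0,0,0.002],0],
  [[0,-0.006,0.013],[0,0,0.002],0],
])

```text
t: 12.9
tool_pos: [0.6504, 0.2157, 0.1974]
orientation: [154.9, 0.0, 102.9]
ft_force: [0.4, -0.4, -3.1]
gripper_width: 0.342
```

Emit:
send_rows([
  [[0,-0.0002,0.0005],[0,0,0],0],
  [[0,-0.0004,0.0009],[0,0,0],0],
  [[0,-0.0006,0.0014],[0,0,0],0],
  [[0,-0.0008,0.0018],[0,0,0],0],
])

```text
t: 13.3
tool_pos: [0.6507, 0.2163, 0.1964]
orientation: [154.8, 0.0, 102.9]
ft_force: [-0.1, 0.4, -2.8]
gripper_width: 0.347
```

Emit:
send_rows([
  [[0,-0.0002,0.0005],[0,0,0],0],
  [[0,-0.0004,0.0009],[0,0,0],0],
  [[0,-0.0006,0.0014],[0,0,0],0],
  [[0,-0.0008,0.0018],[0,0,0],0],
])

```text
t: 13.7
tool_pos: [0.6507, 0.2162, 0.1942]
orientation: [154.8, 0.0, 102.9]
ft_force: [-0.4, 0.0, -3.2]
gripper_width: 0.344
```

Emit:
send_rows([
  [[0,-0.0003,0.0005],[0,0,0],0],
  [[0,-0.0006,0.0009],[0,0,0],0],
  [[0,-0.0008,0.0014],[0,0,0],0],
  [[0,-0.001,0.0018],[0,0,0],0],
])

```text
t: 14.1
tool_pos: [0.6505, 0.2162, 0.1922]
orientation: [154.8, 0.0, 102.9]
ft_force: [0.1, -0.7, -3.2]
gripper_width: 0.34
```

Emit:
send_rows([
  [[0,-0.0003,0.0005],[0,0,0],0],
  [[0,-0.0006,0.0009],[0,0,0],0],
  [[0,-0.0008,0.0014],[0,0,0],0],
  [[0,-0.001,0.0018],[0,0,0],0],
])

```text
t: 14.5
tool_pos: [0.6504, 0.2162, 0.1901]
orientation: [154.8, 0.0, 102.9]
ft_force: [-0.2, -0.8, -1.9]
gripper_width: 0.342
```

Emit:
send_rows([
  [[0,-0.0002,0.0005],[0,0,0],0],
  [[0,-0.0004,0.0009],[0,0,0],0],
  [[0,-0.0004,0.0009],[0,0,0],0],
])

```text
t: 14.8
tool_pos: [0.6504, 0.2162, 0.1891]
orientation: [154.8, 0.0, 102.9]
ft_force: [0.6, 0.1, -2.6]
gripper_width: 0.347
```

Emit:
send_rows([
  [[0,-0.0002,0.0005],[0,0,0],0],
  [[0,-0.0004,0.0009],[0,0,0],0],
  [[0,-0.0004,0.0009],[0,0,0],0],
])

```text
t: 15.1
tool_pos: [0.6505, 0.2162, 0.1883]
orientation: [154.8, 0.0, 102.9]
ft_force: [0.2, -0.5, -1.9]
gripper_width: 0.344
```

Emit:
send_rows([
  [[0,-0.0002,0.0005],[0,0,0],0],
  [[0,-0.0004,0.0009],[0,0,0],0],
  [[0,-0.0004,0.0009],[0,0,0],0],
])

```text
t: 15.4
tool_pos: [0.6505, 0.2162, 0.1873]
orientation: [154.8, 0.0, 102.9]
ft_force: [0.7, 0.4, -2.2]
gripper_width: 0.344
```

Emit:
send_rows([
  [[0,-0.0002,0.0005],[0,0,0],0],
  [[0,-0.0004,0.0009],[0,0,0],0],
  [[0,-0.0004,0.0009],[0,0,0],0],
])

```text
t: 15.7
tool_pos: [0.6505, 0.2162, 0.1863]
orientation: [154.8, 0.0, 102.9]
ft_force: [-0.1, -0.1, -0.7]
gripper_width: 0.34
```

Emit:
send_rows([
  [[0,-0.0002,0.0005],[0,0,0],0],
  [[0,-0.0004,0.0009],[0,0,0],0],
  [[0,-0.0004,0.0009],[0,0,0],0],
])

```text
t: 16.0
tool_pos: [0.6506, 0.2162, 0.1853]
orientation: [154.8, 0.0, 102.9]
ft_force: [-0.1, -0.5, -0.3]
gripper_width: 0.343
```

```bash
python3 - <<'E'
from ov import *
a=get_image("side")
plan((.6493,.2165,.200),103,roll=155)
cv2.imwrite("pics/s18.png",cv2.resize(a[120:320,320:450],None,fx=3,fy=3,interpolation=2)[:,:,::-1])
E
```

```text
t 16.05 tcp [0.6505 0.2162 0.1853] [154.83   0.   102.89] w 0.344 F [-1.35  0.15 -0.04]
q [ 11.8  26.   89.3   0.7  39.5 -91.6]
shift [ 0.0005  0.0052 -0.0138] rot [ 0.003   0.0009 -0.0017] |d| 0.0148
```

View pics/s18.png

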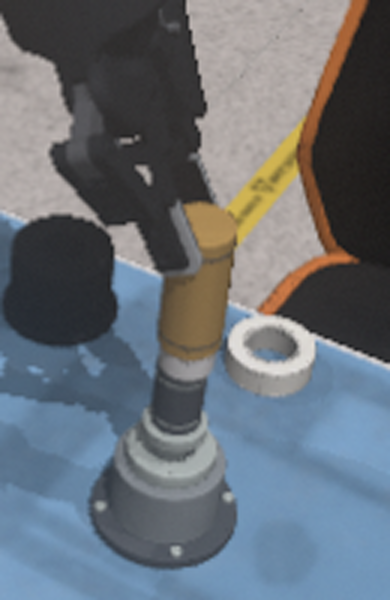

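Emit:
send_rows([
  [[0,-0.0001,0.0003],[0,0,0],0],
  [[0,-0.0002,0.0005],[0,0,0],0],
  [[0,-0.0002,0.0005],[0,0,0],0],
])

```text
t: 16.35
tool_pos: [0.6505, 0.2162, 0.1848]
orientation: [154.8, 0.0, 102.9]
ft_force: [-0.4, -0.5, 0.5]
gripper_width: 0.342
```

Emit:
send_rows([
  [[0,-0.0001,0.0003],[0,0,0],0],
  [[0,-0.0002,0.0005],[0,0,0],0],
  [[0,-0.0002,0.0005],[0,0,0],0],
])

```text
t: 16.65
tool_pos: [0.6506, 0.2162, 0.1842]
orientation: [154.8, 0.0, 102.9]
ft_force: [-0.2, 0.1, -0.5]
gripper_width: 0.346
```

Emit:
send_rows([
  [[0,-0.0001,0.0003],[0,0,0],0],
  [[0,-0.0002,0.0005],[0,0,0],0],
  [[0,-0.0002,0.0005],[0,0,0],0],
])

```text
t: 16.95
tool_pos: [0.6506, 0.2162, 0.1837]
orientation: [154.8, 0.0, 102.9]
ft_force: [0.0, 0.6, 0.6]
gripper_width: 0.348
```

Emit:
send_rows([
  [[0,-0.0001,0.0003],[0,0,0],0],
  [[0,-0.0002,0.0005],[0,0,0],0],
  [[0,-0.0002,0.0005],[0,0,0],0],
])

```text
t: 17.25
tool_pos: [0.6506, 0.2162, 0.1831]
orientation: [154.8, 0.0, 102.9]
ft_force: [0.6, -0.2, 0.8]
gripper_width: 0.345
```

Emit:
send_rows([
  [[0,-0.0001,0.0003],[0,0,0],0],
  [[0,-0.0002,0.0005],[0,0,0],0],
  [[0,-0.0002,0.0005],[0,0,0],0],
])

```text
t: 17.55
tool_pos: [0.6509, 0.2163, 0.1829]
orientation: [154.8, 0.0, 102.9]
ft_force: [-0.7, -0.7, 2.6]
gripper_width: 0.343
```

Emit:
send_rows([
  [[0,-0.0001,0.0003],[0,0,0],0],
  [[0,-0.0002,0.0005],[0,0,0],0],
  [[0,-0.0002,0.0005],[0,0,0],0],
])

```text
t: 17.85
tool_pos: [0.6512, 0.2163, 0.1829]
orientation: [154.7, 0.0, 102.9]
ft_force: [-0.3, -1.2, 5.9]
gripper_width: 0.345
```

Emit:
send_rows([
  [[0,-0.0003,0.0004],[0,0,0],0],
  [[0,-0.0006,0.0008],[0,0,0],0],
  [[0,-0.0006,0.0008],[0,0,0],0],
])

```text
t: 18.15
tool_pos: [0.6516, 0.2164, 0.1828]
orientation: [154.6, 0.0, 102.9]
ft_force: [0.0, -0.5, 7.7]
gripper_width: 0.341
```

Emit:
send_rows([
  [[0,-0.0002,0.0003],[0,0,0],0],
  [[0,-0.0004,0.0006],[0,0,0],0],
  [[0,-0.0004,0.0006],[0,0,0],0],
])

```text
t: 18.45
tool_pos: [0.652, 0.2164, 0.1828]
orientation: [154.5, 0.0, 102.9]
ft_force: [0.6, -0.6, 10.1]
gripper_width: 0.342
```

```bash
python3 - <<'E'
from ov import *
a=get_image("side")
plan((.6507,.2163,.1828),103,roll=155)
cv2.imwrite("pics/s19.png",cv2.resize(a[120:320,320:450],None,fx=3,fy=3,interpolation=2)[:,:,::-1])
E
```

```text
t 18.5 tcp [0.6519 0.2164 0.1828] [1.5453e+02 2.0000e-02 1.0289e+02] w 0.344 F [-0.2  -1.93  8.69]
q [ 11.8  26.2  89.5   0.8  38.8 -91.6]
shift [ 0.0002 -0.0011 -0.0006] rot [ 0.0082  0.0011 -0.0016] |d| 0.0013
```

View pics/s19.png

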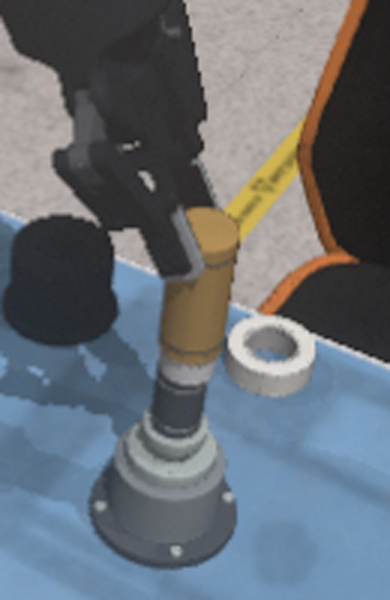

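Emit:
send_rows([
  [[0,-0.0004,0.0002],[0.002,0,0],0],
  [[0,-0.0007,0.0004],[0.004,0,0],0],
  [[0,-0.0007,0.0004],[0.004,0,0],0],
])

```text
t: 18.8
tool_pos: [0.6519, 0.2164, 0.1827]
orientation: [154.7, 0.0, 102.9]
ft_force: [-0.6, -1.5, 10.1]
gripper_width: 0.341
```

Emit:
send_rows([
  [[0,-0.0004,0.0003],[0.002,0,0],0],
  [[0,-0.0007,0.0005],[0.004,0,0],0],
  [[0,-0.0007,0.0005],[0.004,0,0],0],
])

```text
t: 19.1
tool_pos: [0.652, 0.2164, 0.1827]
orientation: [154.8, 0.0, 102.9]
ft_force: [-0.6, -0.9, 13.4]
gripper_width: 0.344
```

Emit:
send_rows([
  [[0,-0.0004,0.0004],[0.001,0,0],0],
  [[0,-0.0008,0.0008],[0.002,0,0],0],
  [[0,-0.0008,0.0008],[0.002,0,0],0],
])

```text
t: 19.4
tool_pos: [0.6523, 0.2164, 0.1827]
orientation: [154.8, 0.0, 102.9]
ft_force: [0.1, -0.4, 15.3]
gripper_width: 0.346
```

Emit:
send_rows([
  [[0,-0.0003,0.0003],[0.001,0,0],0],
  [[0,-0.0006,0.0006],[0.002,0,0],0],
  [[0,-0.0006,0.0006],[0.002,0,0],0],
])

```text
t: 19.7
tool_pos: [0.6525, 0.2164, 0.1826]
orientation: [154.8, 0.0, 102.9]
ft_force: [0.4, -1.8, 17.0]
gripper_width: 0.342
```

Emit:
send_rows([
  [[0,-0.0004,0.0004],[0.001,0,0],0],
  [[0,-0.0008,0.0008],[0.002,0,0],0],
  [[0,-0.0012,0.0012],[0.003,0,0],0],
  [[0,-0.0012,0.0012],[0.003,0,0],0],
])

```text
t: 20.1
tool_pos: [0.653, 0.2165, 0.1825]
orientation: [154.8, 0.0, 102.9]
ft_force: [0.2, -0.7, 21.5]
gripper_width: 0.344
```

Emit:
send_rows([
  [[0,-0.0003,0.0003],[0.001,0,0],0],
  [[0,-0.0005,0.0005],[0.001,0,0],0],
  [[0,-0.0005,0.0005],[0.001,0,0],0],
  [[0,-0.0005,0.0005],[0.001,0,0],0],
])

```text
t: 20.5
tool_pos: [0.6531, 0.2165, 0.1825]
orientation: [154.8, 0.0, 102.9]
ft_force: [-0.3, -1.8, 23.1]
gripper_width: 0.346
```

Emit:
send_rows([
  [[0,0,0],[0,0,0],0],
  [[0,0,0],[0,0,0],0],
  [[0,0,0],[0,0,0],0],
  [[0,0,0],[0,0,0],0],
  [[0,0,0],[0,0,0],0],
])

```text
t: 21.0
tool_pos: [0.6531, 0.2165, 0.1825]
orientation: [154.8, 0.0, 102.9]
ft_force: [0.5, -1.9, 23.0]
gripper_width: 0.343
```

Emit:
send_rows([
  [[0,0,0],[0,0,0],0],
  [[0,0,0],[0,0,0],0],
  [[0,0,0],[0,0,0],0],
])

```text
t: 21.3
tool_pos: [0.6531, 0.2165, 0.1825]
orientation: [154.8, 0.0, 102.9]
ft_force: [-0.3, -0.9, 23.8]
gripper_width: 0.345
```

```bash
python3 - <<'E'
from ov import *
a=get_image("side")
plan((.6493,.2165,.205),103,roll=155)
cv2.imwrite("pics/s20.png",cv2.resize(a[120:320,320:450],None,fx=3,fy=3,interpolation=2)[:,:,::-1])
E
```

```text
t 21.35 tcp [0.6531 0.2165 0.1825] [1.5477e+02 4.0000e-02 1.0289e+02] w 0.341 F [ 0.04 -1.75 22.27]
q [ 11.8  26.4  89.1   0.7  39.2 -91.6]
shift [ 0.0008  0.0062 -0.0219] rot [ 0.004   0.0015 -0.0014] |d| 0.0228
```

View pics/s20.png

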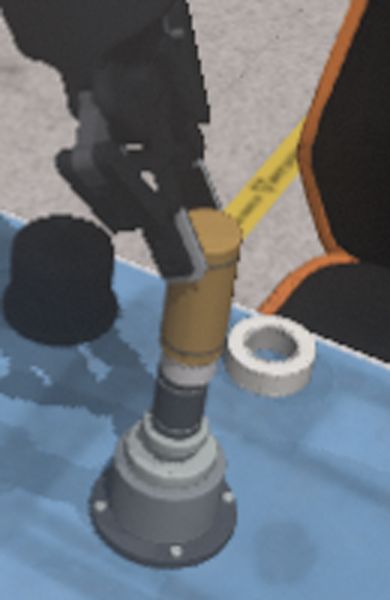

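Emit:
send_rows([
  [[0,0.002,-0.003],[0,0,0],0],
  [[0,0.004,-0.007],[0,0,0],0],
  [[0,0.006,-0.013],[0,0,0],0],
  [[0,0.009,-0.022],[0,0,0],0],
  [[0,0.013,-0.033],[0,0,0],0],
])

```text
t: 21.85
tool_pos: [0.6454, 0.2151, 0.2094]
orientation: [155.9, -0.0, 102.9]
ft_force: [0.4, 0.1, -2.8]
gripper_width: 0.343
```

```bash
python3 - <<'E'
from ov import *
a=get_image("side")
a=get_image("side")
plan((.6850,.0525,.211),88,roll=155)
cv2.imwrite("pics/s21.png",cv2.resize(a[120:320,320:450],None,fx=3,fy=3,interpolation=2)[:,:,::-1])
E
```

```text
t 21.95 tcp [0.6471 0.2155 0.2125] [155.57   0.   102.9 ] w 0.347 F [ 1.65  0.64 -2.27]
q [ 11.8  24.4  86.9   0.7  44.2 -91.5]
shift [-1.673e-01 -1.000e-04  1.600e-03] rot [-0.0099 -0.1086  0.2362] |d| 0.1674
```

View pics/s21.png

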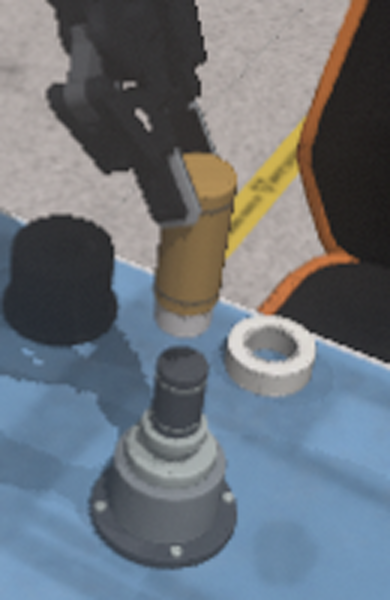

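Emit:
send_rows([
  [[-0.022,0,0],[-0.001,-0.014,0.03],0],
  [[-0.057,0,0],[-0.003,-0.037,0.08],0],
  [[-0.095,0,0],[-0.006,-0.062,0.134],0],
  [[-0.133,0,0.001],[-0.008,-0.086,0.188],0],
  [[-0.167,0,0.0016],[-0.01,-0.1086,0.236],0],
])

```text
t: 22.45
tool_pos: [0.6843, 0.051, 0.2085]
orientation: [155.2, 0.1, 87.9]
ft_force: [0.0, -0.6, -2.7]
gripper_width: 0.342
```

```bash
python3 - <<'E'
from ov import *
for i in range(4): a=get_image("side")
plan((.6850,.0525,.085),88,roll=155)
cv2.imwrite("pics/s22.png",cv2.resize(a[120:370,240:440],None,fx=2.4,fy=2.4,interpolation=2)[:,:,::-1])
E
```

```text
t 22.65 tcp [0.684  0.0521 0.2083] [1.5523e+02 3.0000e-02 8.7950e+01] w 0.342 F [-0.57  0.84 -2.33]
q [ -2.   24.9  86.9  -0.1  43.4 -89.9]
shift [ 0.0005 -0.0508  0.1124] rot [-0.004   0.0009 -0.0005] |d| 0.1233
```

View pics/s22.png

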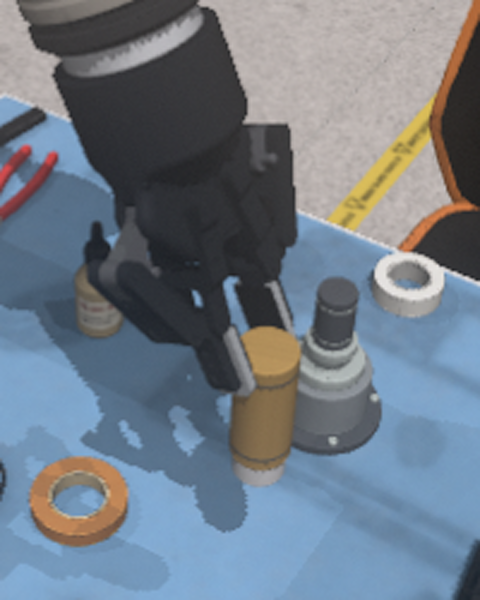

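Emit:
send_rows([
  [[0,-0.006,0.014],[-0.002,0,0],0],
  [[0,-0.02,0.044],[-0.004,0,0],0],
  [[0,-0.034,0.076],[-0.004,0,0],0],
  [[0,-0.044,0.098],[-0.004,0,0],0],
  [[0,-0.05,0.112],[-0.004,0,0],0],
])

```text
t: 23.15
tool_pos: [0.6842, 0.0541, 0.0833]
orientation: [155.2, 0.0, 88.1]
ft_force: [0.2, 0.5, -3.1]
gripper_width: 0.343
```

```bash
python3 - <<'E'
from ov import *
for i in range(3): a=get_image("side")
plan((.6850,.0525,.073),88,roll=155)
E
```

```text
t 23.3 tcp [0.6851 0.0537 0.0851] [1.5508e+02 4.0000e-02 8.8110e+01] w 0.342 F [ 0.51  0.66 -1.49]
q [ -1.9  33.5  94.7  -0.1  26.9 -89.9]
shift [-0.0012 -0.0051  0.0109] rot [-0.0015 -0.0001  0.002 ] |d| 0.0121
```

Emit:
send_rows([
  [[0,-0.002,0.004],[0,0,0],0],
  [[0,-0.004,0.008],[0,0,0],0],
  [[0,-0.0055,0.0115],[0,0,0],0],
  [[0,-0.006,0.0125],[0,0,0],0],
  [[0,-0.006,0.0125],[0,0,0],0],
])

```text
t: 23.8
tool_pos: [0.6857, 0.0524, 0.0722]
orientation: [154.9, 0.0, 88.0]
ft_force: [-0.0, -0.5, -2.6]
gripper_width: 0.345
```

Emit:
send_rows([
  [[0,-0.0003,0.0005],[0,0,0],0],
  [[0,-0.0005,0.001],[0,0,0],0],
  [[0,-0.0005,0.001],[0,0,0],0],
])

```text
t: 24.1
tool_pos: [0.6858, 0.0524, 0.0712]
orientation: [154.9, 0.0, 88.0]
ft_force: [0.8, -0.7, -2.5]
gripper_width: 0.344
```

Emit:
send_rows([
  [[0,-0.0003,0.0005],[0,0,0],0],
  [[0,-0.0005,0.001],[0,0,0],0],
  [[0,-0.0005,0.001],[0,0,0],0],
])

```text
t: 24.4
tool_pos: [0.6856, 0.0525, 0.0699]
orientation: [155.0, 0.0, 88.0]
ft_force: [0.1, 0.6, -2.0]
gripper_width: 0.342
```

Emit:
send_rows([
  [[0,-0.0003,0.0005],[0,0,0],0],
  [[0,-0.0005,0.001],[0,0,0],0],
  [[0,-0.0005,0.001],[0,0,0],0],
])

```text
t: 24.7
tool_pos: [0.6862, 0.0525, 0.0696]
orientation: [154.9, 0.0, 88.0]
ft_force: [-0.3, 0.1, 2.4]
gripper_width: 0.343
```

Emit:
send_rows([
  [[0,0,0],[0,0,0],40],
  [[0,0,0],[0,0,0],45],
  [[0,0,0],[0,0,0],60],
  [[0,0,0],[0,0,0],90],
  [[0,0,0],[0,0,0],100],
])

```text
t: 25.2
tool_pos: [0.6857, 0.0524, 0.0689]
orientation: [154.9, 0.1, 88.0]
ft_force: [-0.8, 0.2, -0.3]
gripper_width: 0.912
```

Emit:
send_rows([
  [[0,0,0],[0,0,0],100],
  [[0,0,0],[0,0,0],100],
])

```text
t: 25.4
tool_pos: [0.6857, 0.0524, 0.069]
orientation: [154.9, 0.0, 88.0]
ft_force: [-0.3, 0.4, 0.1]
gripper_width: 0.998
```

```bash
python3 - <<'E'
from ov import *
a=get_image("side")
plan((.6850,.0525,.16),88,roll=155)
cv2.imwrite("pics/s23.png",cv2.resize(a[170:420,240:440],None,fx=2.4,fy=2.4,interpolation=2)[:,:,::-1])
E
```

```text
t 25.45 tcp [0.6857 0.0525 0.0689] [1.5495e+02 5.0000e-02 8.8010e+01] w 0.996 F [ 1.09 -0.06  0.19]
q [ -2.   34.8  95.5  -0.1  24.6 -89.9]
shift [-0.0001  0.038  -0.0828] rot [0.001  0.0007 0.0004] |d| 0.0911
```

View pics/s23.png

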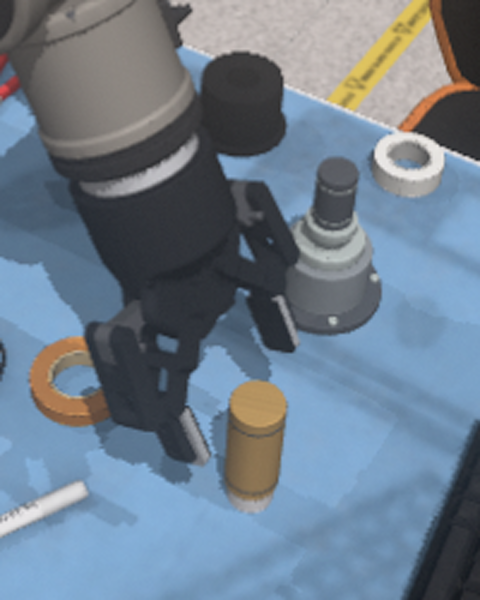

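Tamper stands upright, released. Lift the arm clear.

Emit:
send_rows([
  [[0,0.006,-0.013],[0,0,0],100],
  [[0,0.017,-0.037],[0,0,0],100],
  [[0,0.03,-0.065],[0,0,0],100],
  [[0,0.043,-0.095],[0,0,0],100],
  [[0,0.053,-0.118],[0,0,0],100],
])

```text
t: 25.95
tool_pos: [0.6841, 0.0526, 0.2006]
orientation: [154.8, 0.0, 88.0]
ft_force: [0.8, 0.6, 0.7]
gripper_width: 0.998
```

Emit:
send_rows([
  [[0,0,0],[0,0,0],100],
  [[0,0,0],[0,0,0],100],
  [[0,0,0],[0,0,0],100],
])

```text
t: 26.25
tool_pos: [0.6829, 0.0526, 0.1966]
orientation: [155.1, 0.0, 88.0]
ft_force: [0.5, 0.3, 1.0]
gripper_width: 1.001
```

```bash
python3 - <<'E'
from ov import *
a=get_image("side");b=get_image("top")
cv2.imwrite("pics/s24.png",a[:,:,::-1]);cv2.imwrite("pics/t24.png",b[:,:,::-1])
N=(.652,.2175);G=(0,255,0);R=(0,0,255)
it=[(N,.013,.055+.0084+.05,G),(N,.017,.0634,R)]
overlay(a[:,:,::-1],"side",it,(330,170,440,320),4,"pics/os24.png")
E
```

```text
(no output)
```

View pics/s24.png

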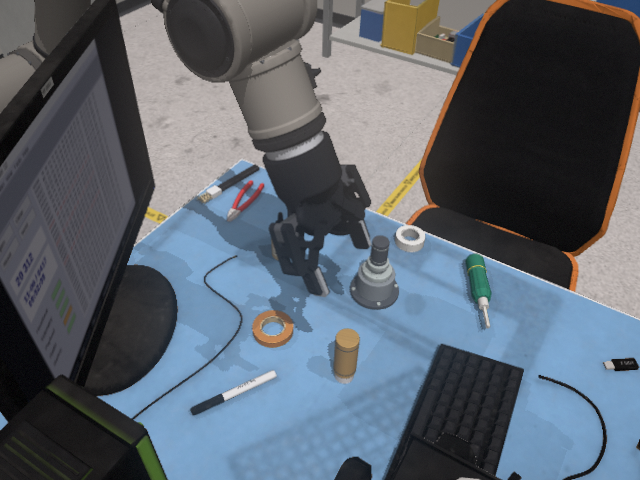

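View pics/os24.png

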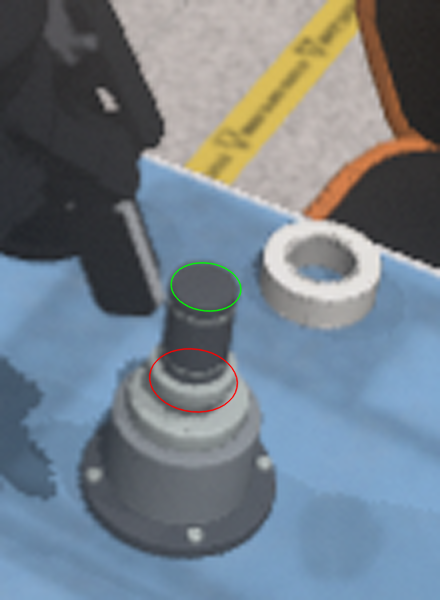

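View pics/t24.png

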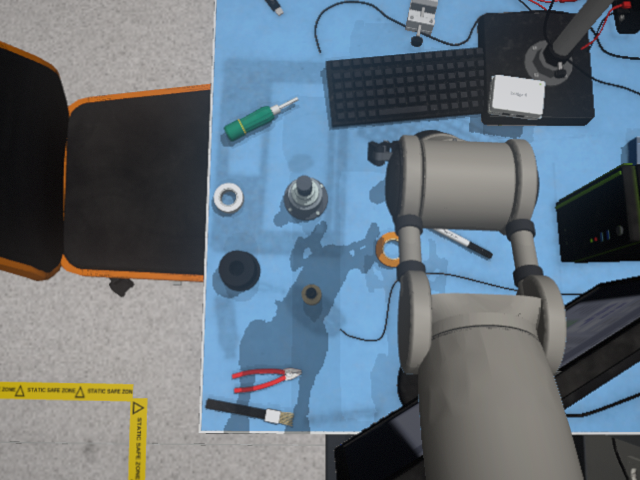

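```bash
python3 -c "
from cell import *
print(job_done())"
```

```text
the job is handed in; nothing more can be done
None
```

The job is handed in at about 26 s of the 69 s allowed. No verdict was reported, so what follows is from my own checks.

**What I did:**
- **Arm path:** I held the tool tilted 25° so that the arm cleared the monitor standing between the base and the work.
- **Arbor:** I took it from its stand and released it in the socket with the collar about 17 mm above the nose. It sank to about 14–15 mm.
- **Pressing:** I pressed it down in small steps with the tamper. Resistance rose to about 4 N, then the arbor stopped moving while the force kept climbing. I held it there at about 25–26 N for over half a second. The highest reading was 23.8 N, plus about 3 N of tamper weight, well under the 40 N limit.
- **Tamper:** I stood it back on the bench where it came from and moved the arm clear.

**Last checks:**
- **Arbor:** it stands upright in the socket with the collar about 8.4 mm above the nose. The side picture agrees to within about 1–2 mm.
- **Tamper:** it stands upright and released. It touched the bench at the same tool height as when I picked it up, so it had not slipped in the grip.
- **Bystanders:** the bottle and both tape rolls look unmoved. In the last pictures the arm partly hides the kapton tape, and hides the bottle in the side view.

**Disagreements:** the two cameras differed by about 4 mm in x, so I worked from relative offsets, which agreed to about 1–2 mm. While pressing, the tool crept about 2.5 mm in x, but the arbor and tamper still looked aligned in the pictures.

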